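# Push up the guard window of a dovetailing station to the orange mark

## Robot

A 7-joint arm with a two-finger parallel gripper is mounted at the origin on the work surface. World frame = base frame: x ahead of the robot, y to its left, z up, the work surface at z = 0. Lengths are in m, angles in rad, forces in N, time in s.
With the tool pointing down it reaches from about 0.4 to 0.875 m from the base axis. Payload 4.4 kg.
Tool frame: the origin (TCP) lies midway between the tips of the shut fingers; the grasp point (between the pads) lies 19 mm behind it; z points along the fingers, y is the direction in which the jaws open and shut (so a half turn about z gives the same grasp; the last joint's range is limited). The gripper opens to 85 mm and grips with 20 to 120 N. Pads are 22 mm wide; open, the fingers measure 114 mm over their backs; the gripper's body (76 mm by 85 mm) begins 54 mm behind the grasp point. The pads swing forward as they close: fully open they stand 13 mm farther back than shut.
Start: joints at [1.265, 0.628, 0.038, 1.517, -0.027, 0.996, -0.02], TCP at [0.154, -0.631, 0.231] pointing down, gripper open.
Joint ranges: [-3.06, 3.06], [-0.37, 2.12], [-1.25, 1.32], [0.18, 2.47], [-1.1, 4.24], [0.23, 1.98], [-2.94, 2.94]. Speed limits (rad/s): [2.57, 2.57, 3.14, 3.14, 3.14, 3.14, 3.14].

## Interface

Orientations are given as a unit quaternion [x, y, z, w].
In Python, from plant import arm gives the robot as it stands.
- The arm moves only by the tool play_rows, never from a script. Its argument "rows" is a list of rows, each an object of numbers: "fingers": the closure in counts, from 0 (fully open) to 255 (shut); "x", "y", "z": the shift along the tool's x, y, z in units of 40 mm (1.0 is 40 mm); "ax", "ay", "az": the turn, a rotation vector about the tool's x, y, z in units of 5 degrees (1.0 is 5 degrees). A call has 1 to 12 rows; each row is the pose to reach, as a shift and turn from the pose commanded when the call began, along the tool's axes at that moment; what a row does not reach only later rows make up. A row lasts 1/10 s, in which the tool goes at most 50 mm and 8.59 degrees, less where a joint would pass 70% of its speed; a pose out of reach is approached as far as the arm can. A call with a gripper value outside its range is refused whole. The fingers move at their own pace and stop on an object; the grip force is fixed at half the most. Time passes only in rows, so rows that repeat a pose let the fingers close. It gives the time, the measured TCP pose, the force and the opening at its end, in the units of the state.
- arm.get_state(): the state, without advancing time (a new reading comes with each control period).
- arm.grab_frame(name): name is "scene" or "top" or "wrist"; returns the picture (384x512x3 uint8, red, green, blue); there is no depth.
- arm.camera_model(name): a dict with "K" (3x3 intrinsics, pixels), "T" (4x4, takes a point from camera to world coordinates); the wrist camera has in their place "tool_from_camera" (4x4, takes a point from camera to tool coordinates, whose origin is the TCP and whose axes are the flange's). Camera axes: x right, y down, z forward; pixel columns grow to the right and rows downward; lengths in m; the calibration is good to about 2 mm. The wrist camera is an equidistant fisheye: a pixel r from the principal point sees the ray r / f radians off the axis. A picture is of the moment at which its call begins: read the wrist's pose just before it. camera_model takes no time and is no camera call.
- arm.job_done(): hands the job in, once; it reports no verdict.
The state is a dict: "t": time; "joint_positions": joint angles; "joint_vel": joint speeds; "joint_efforts": joint torques, N m; "tcp_pos": TCP position; "tcp_rot": TCP orientation; "force": force on the tool from outside, world axes, zero at the start; "wrist_torque": the same for the moment, N m; "finger_gap": finger opening in m.
Only numpy, scipy, OpenCV 4.12 (cv2) and the standard library are available. Lean on these libraries where they do the work, as an engineer would, in place of code of your own. Each camera call takes 0.05 s, during which the arm holds its last target.

## Task

Push the clear guard window of the dovetailing station up from beneath its lip with the fingertips, without pinching the lip, until the yellow pointers are level with the orange mark (not the blue one), then move clear; the window stays where it is left. Leave the glue bottle, the walnut block and the screw jar where they stand.

Things in the scene. Friction and masses are not known exactly. Their poses are not given: they have to be found in the camera images.
- guard: Fixed guard: two aluminium posts 40 (x) x 30 mm (y), 320 mm between centres, joined by a green head at 500 to 535 mm height. Origin on the bench midway between the posts; -x is the operator's side (towards the robot, yaw up to 0.3 rad), y along the window, z up. Behind (+x) is a machine 195 mm tall; under the window a sill 30 mm high at x = +4 to +24 mm.
- sash (a joint): Height of the window above its lowest stop, m: 0 = lowest, grows upward to 0.24 (upper stop); starts at 0 to 0.05. Vertical slide, counterweighted by weights inside the posts: friction holds it wherever it is left, and about 2 to 5 N pushes it slowly up or down.
- lip_edge (a point): Centre of the lip's front edge at mid length: x = -47, y = 0 mm in the guard's frame, 90 mm + joint value above the bench. The edge is a round bar of 10 mm diameter along y, centred here; its underside is 5 mm below. The space below the lip and in front of the window is free down to the bench. The yellow pointers at both ends of the lip (y = +-128 mm) are at this height.
- lip_root (a point): Point in the window's mid plane at the height of the lip's flat underside, 5 mm below and 47 mm behind (+x) lip_edge. The lip is a level aluminium ledge 240 mm long (y), 11 mm thick with the black rubber on its top, from the window to the front bar; push it from beneath. Above it the window is 280 mm wide, 195 mm tall, within 7 mm of its mid plane. Axes as the guard's.
- orange_mark: Orange collar fixed on one of the two posts (left or right varies, height varies from 200 to 280 mm above the bench), 20 mm tall, 42 mm wide, from 26 mm behind the post's centre to 67 mm in front of it. Origin at mid height on the post's axis; axes as the guard's. The target: the pointers (lip_edge height) within this collar's height.
- blue_mark: Blue collar of the same shape on the other post, at a height of its own (170 to 250 mm): not the target.
- glue_bottle: Loose white bottle with yellow label and red cap, 54 mm diameter, 130 mm tall, upright on the bench beside the work; origin under its centre.
- walnut_block: Loose dark wooden block 90 x 45 x 30 mm lying on the bench beside the work; origin under its centre.
- screw_jar: Loose amber jar with steel cap, 60 mm diameter, 65 mm tall, upright on the bench beside the work; origin under its centre.
Not all that is in view belongs to the job. There is more than one size of the walnut_block; the job needs the smaller. Of the things shaped like the glue_bottle, the white one is meant.

How it is judged:
On the way, in this order (a step that is already met when the one before it is completed fails the run):
1. the fingers push on the lip from beneath ((contact force between the fingers and sash_c1 above 0.5 N or contact force between the fingers and sash_c2 above 0.5 N) and z of lip_edge in the frame of orange_mark below -0.015 m), for 0.1 s.
2. the pointers are level with the orange mark (z of lip_edge in the frame of orange_mark between -0.01 and 0.01 m), for 0.3 s.
At the end, for the whole second after the job is handed in: The lip's front edge (pointer height) is within 10 mm above or below the middle of the orange mark, the window is at rest (under 5 mm/s), and bottle, block and jar stand upright within 20 mm of where they were (all of step 2 and velocity of joint sash between -0.005 and 0.005 m/s and distance of each of glue_bottle, walnut_block, screw_jar from where it was at the start of the episode below 0.02 m and angle between each of glue_bottle, walnut_block, screw_jar's own z axis and vertical below 0.2 rad); the robot touches nothing.
It fails at once if the lip is pinched: the fingers press on its top and its underside at once (contact force between the fingers and sash_c0 above 1 N and (contact force between the fingers and sash_c1 above 1 N or contact force between the fingers and sash_c2 above 1 N)).
It fails at once if the glue bottle is moved, tipped or lifted (distance of glue_bottle from where it was at the start of the episode above 0.02 m or angle between glue_bottle's own z axis and vertical above 0.3 rad).
It fails at once if the walnut block is moved, tipped or lifted (distance of walnut_block from where it was at the start of the episode above 0.02 m or angle between walnut_block's own z axis and vertical above 0.3 rad).
It fails at once if the screw jar is moved, tipped or lifted (distance of screw_jar from where it was at the start of the episode above 0.02 m or angle between screw_jar's own z axis and vertical above 0.3 rad).
It also fails if it takes over 45 s, if anything falls off the work surface, if the arm or the gripper's body presses on something with over 40 N, if the wrist force passes 120 N, or if a joint passes its speed limit or range.

## Working session

There is one attempt and no reset: what is moved stays moved. The work goes in short steps, Python scripts to look and compute and a tool call to move; the robot and the scene stay as the last step left them, time stands still between calls to the robot, and variables do not carry over. Pictures are saved under pics/ and viewed, and the job is handed in when it is done.

Besides the shell and the picture viewer there is one more tool, called after "Emit:" as name(argument=value, ...) on one line, values as JSON. play_rows: Moves the arm, as the interface text tells. Its arguments: {"type":"object","properties":{"rows":{"type":"array","items":{"type":"object","properties":{"fingers":{"type":"number"},"x":{"type":"number"},"y":{"type":"number"},"z":{"type":"number"},"ax":{"type":"number"},"ay":{"type":"number"},"az":{"type":"number"}}}}},"required":["rows"]}

```bash
ls; mkdir -p pics
python3 - <<'E'
from plant import arm
import cv2,numpy as np
np.set_printoptions(precision=4,suppress=True)
s=arm.get_state();print(s['t'],s['tcp_pos'],s['tcp_rot'],s['finger_gap'])
for n in ['scene','top','wrist']:
    f=arm.grab_frame(n);cv2.imwrite(f'pics/{n}0.png',f[:,:,::-1]);m=arm.camera_model(n);print(n,{k:np.array(v) if not isinstance(v,str) else v for k,v in m.items()})
E
```

```text
pics
0.0 [ 0.1543 -0.6308  0.2304] [ 0.9928  0.1196 -0.0001 -0.0009] 0.08544512055041348
scene {'K': array([[381.6851,   0.    , 254.7187],
       [  0.    , 381.6851, 187.5751],
       [  0.    ,   0.    ,   1.    ]]), 'T': array([[ 0.3963,  0.693 , -0.6023,  1.2864],
       [ 0.9179, -0.3124,  0.2444, -0.3166],
       [-0.0188, -0.6498, -0.7599,  1.0762],
       [ 0.    ,  0.    ,  0.    ,  1.    ]])}
top {'K': array([[388.8528,   0.    , 253.107 ],
       [  0.    , 388.8528, 193.4793],
       [  0.    ,   0.    ,   1.    ]]), 'T': array([[-0.0109, -0.9851,  0.1715,  0.388 ],
       [-0.9999,  0.0125,  0.0079, -0.0523],
       [-0.0099, -0.1714, -0.9852,  1.3325],
       [ 0.    ,  0.    ,  0.    ,  1.    ]])}
wrist {'K': array([[297.3186,   0.    , 252.5525],
       [  0.    , 297.3186, 187.4114],
       [  0.    ,   0.    ,   1.    ]]), 'tool_from_camera': array([[-0.0002, -0.9464, -0.3229,  0.0848],
       [ 1.    ,  0.0003, -0.0013,  0.0004],
       [ 0.0013, -0.3229,  0.9464, -0.1426],
       [ 0.    ,  0.    ,  0.    ,  1.    ]])}
```

View pics/scene0.png

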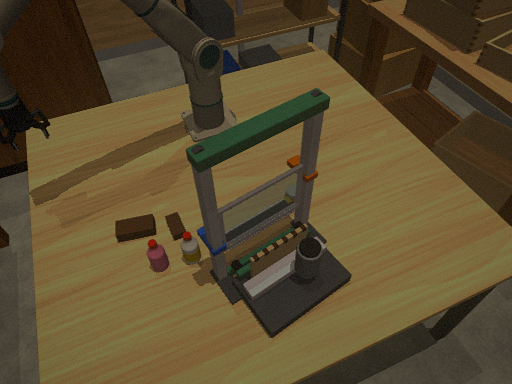

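View pics/top0.png

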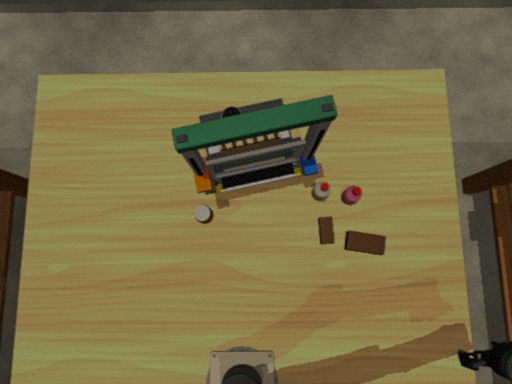

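View pics/wrist0.png

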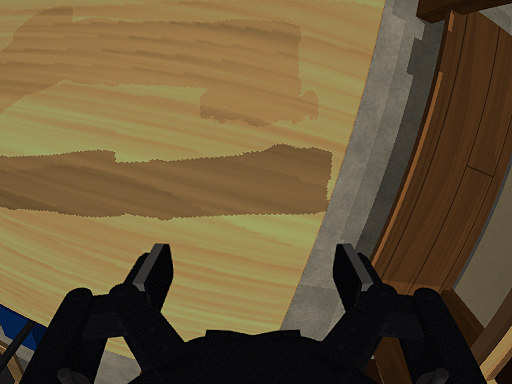

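Top view: the green head runs (175,137)–(335,110), with the orange collar at (203,184) on the left (+y) post and blue at (309,167). The white bottle with a red cap is at (322,190) and a pink distractor bottle at (353,195). The small walnut block is at (326,230), the larger distractor block at (365,243) and the jar at (203,214). Next I'll crop and measure.

```bash
cat > h.py <<'E'
import cv2,numpy as np
from plant import arm
np.set_printoptions(precision=4,suppress=True)
def proj(n,P):
    m=arm.camera_model(n);K=np.array(m['K']);T=np.linalg.inv(np.array(m['T']))
    p=np.atleast_2d(P)@T[:3,:3].T+T[:3,3];q=p@K.T;return q[:,:2]/q[:,2:]
def ray(n,u,v):
    m=arm.camera_model(n);K=np.array(m['K']);T=np.array(m['T'])
    d=T[:3,:3]@np.linalg.solve(K,[u,v,1.]);return T[:3,3],d/np.linalg.norm(d)
def onz(n,uv,z):
    o,d=ray(n,*uv);return o+d*(z-o[2])/d[2]
E
python3 - <<'E'
from h import *
for n in ['scene','top']:
    b=cv2.imread(f'pics/{n}0.png');h=cv2.cvtColor(b,cv2.COLOR_BGR2HSV)
    for c,lo,hi in [('green',(60,100,40),(95,255,255)),('orange',(5,215,150),(16,255,255)),('blue',(105,150,60),(125,255,255)),('yellow',(22,180,140),(32,255,255))]:
        m=cv2.inRange(h,lo,hi);k,l,st,ce=cv2.connectedComponentsWithStats(m)
        for i in range(1,k):
            if st[i,4]>12: print(n,c,st[i],ce[i])
    m=cv2.inRange(h,(60,100,40),(95,255,255));k,l,st,ce=cv2.connectedComponentsWithStats(m)
    i=1+np.argmax(st[1:,4]);cs,_=cv2.findContours((l==i).astype('uint8'),0,2)
    print(n,cv2.minAreaRect(cs[0]),cv2.approxPolyDP(cs[0],3,True)[:,0].tolist())
b=cv2.imread('pics/top0.png');cv2.imwrite('pics/topc.png',cv2.resize(b[85:265,160:400],None,fx=3.3,fy=3.3,interpolation=cv2.INTER_CUBIC))
b=cv2.imread('pics/scene0.png');cv2.imwrite('pics/scenec.png',cv2.resize(b[85:285,110:360],None,fx=3,fy=3,interpolation=cv2.INTER_CUBIC))
E
```

```text
scene green [307  91   8   9  25] [309.88  95.72]
scene green [ 193   94  114   66 1201] [247.5562 128.4063]
scene green [306 101   6   7  16] [308.375 103.875]
scene green [240 229  54  35 161] [262.646 247.205]
scene green [236 263  14  13  79] [243.6076 269.1013]
scene green [227 266   5   6  16] [229.     268.5625]
scene blue [197 226   9  15  55] [201.6909 232.2727]
scene blue [209 242  17  11  44] [217.3409 247.7955]
scene ((249.71884155273438, 126.95938110351562), (17.08485984802246, 128.3105010986328), 63.77803039550781) [[305, 94], [289, 101], [290, 107], [286, 102], [203, 141], [206, 149], [194, 159], [204, 159], [209, 152], [215, 153], [265, 125], [271, 126], [287, 118], [286, 114], [291, 116], [295, 113], [293, 105], [301, 108], [297, 111], [305, 109]]
top green [ 172   96  165   54 3358] [253.3127 122.3615]
top blue [301 155  17  20 209] [308.9282 165.799 ]
top ((253.88101196289062, 122.01222229003906), (23.114524841308594, 164.33766174316406), 77.79953002929688) [[336, 113], [331, 96], [172, 130], [175, 146], [180, 149]]
```

View pics/topc.png

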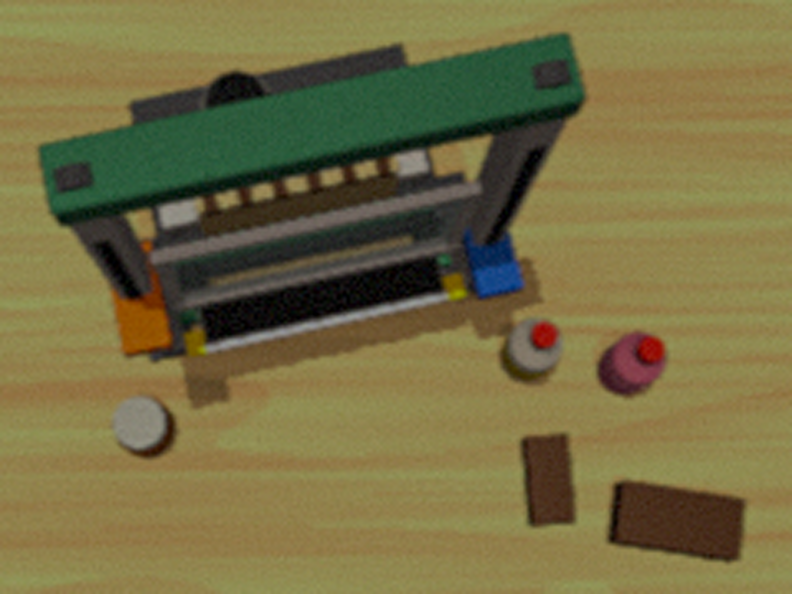

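View pics/scenec.png

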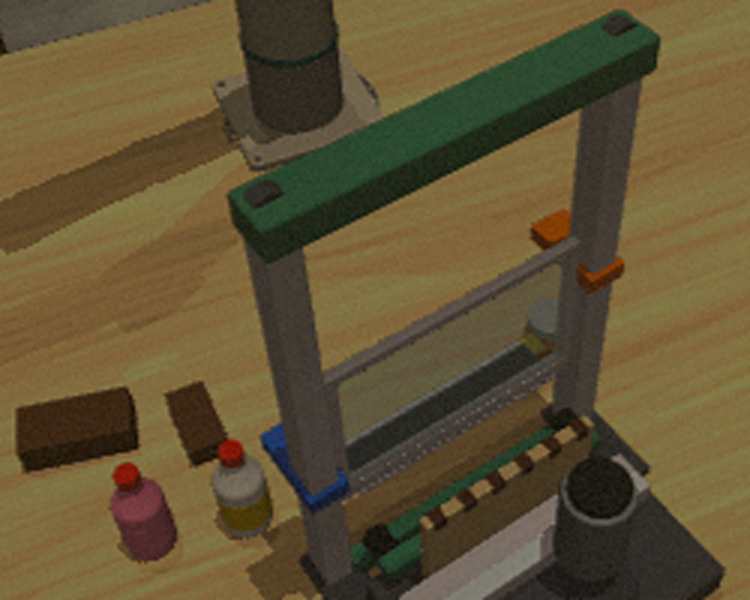

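Run:
```python
from h import *
L=onz('top',(73/3.3+160,176/3.3+85),.537);R=onz('top',(551/3.3+160,73/3.3+85),.537)
L2=onz('scene',(620/3+110,25/3+85),.537);R2=onz('scene',(263/3+110,194/3+85),.537)
print(L,R,L2,R2,np.linalg.norm(L-R),np.linalg.norm(L2-R2))
for a,b in((L,R),(L2,R2)):
    c=(a+b)/2;d=a-b;yaw=np.arctan2(-d[0],d[1]);print(c,yaw)
for nm,uv,z in [('jar',(140,422),.065),('cap',(543,335),.13),('blk1',(526,440),.03),('blk2',(566,436),.03),('blk3',(573,520),.03),('blk4',(533,524),.03)]:
    print(nm,onz('top',(uv[0]/3.3+160,uv[1]/3.3+85),z))
b=cv2.imread('pics/top0.png');cv2.imwrite('pics/c1.png',np.hstack([cv2.resize(b[145:205,185:235],None,fx=7,fy=7,interpolation=cv2.INTER_CUBIC),cv2.resize(b[145:205,285:335],None,fx=7,fy=7,interpolation=cv2.INTER_CUBIC)]))
b=cv2.imread('pics/scene0.png');cv2.imwrite('pics/c2.png',cv2.resize(b[145:215,265:335],None,fx=8,fy=8,interpolation=cv2.INTER_CUBIC))
```

```text
[0.6477 0.1042 0.537 ] [ 0.7134 -0.2072  0.537 ] [0.6518 0.1046 0.537 ] [ 0.7178 -0.2089  0.537 ] 0.31824123719901815 0.32034923322546643
[ 0.6805 -0.0515  0.537 ] 0.20771107099487518
[ 0.6848 -0.0522  0.537 ] 0.2073245432827758
jar [0.546  0.1251 0.065 ]
cap [ 0.6167 -0.2674  0.13  ]
blk1 [ 0.5272 -0.2634  0.03  ]
blk2 [ 0.5308 -0.3042  0.03  ]
blk3 [ 0.4459 -0.3074  0.03  ]
blk4 [ 0.4423 -0.267   0.03  ]
```

View pics/c1.png

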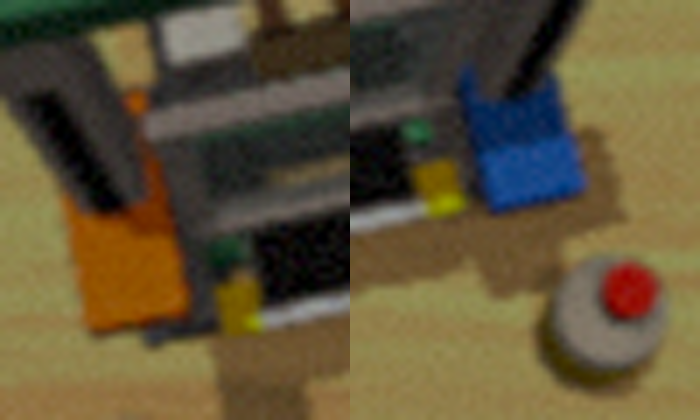

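View pics/c2.png

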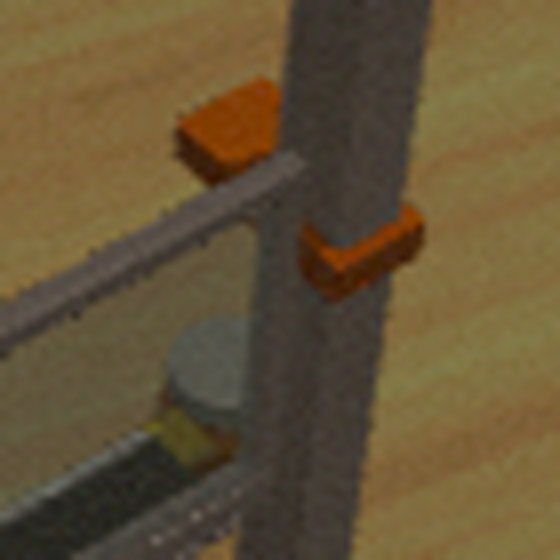

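```bash
cat >> h.py <<'E'
G0=np.array([.6826,-.0519]);YAW=.2075
def g2w(p):
    c,s=np.cos(YAW),np.sin(YAW);p=np.asarray(p,float)
    return np.array([G0[0]+c*p[0]-s*p[1],G0[1]+s*p[0]+c*p[1],p[2]])
def zfit(n,uv,x,y):
    from scipy.optimize import least_squares
    r=least_squares(lambda z:proj(n,g2w([x,y,z[0]]))[0]-uv,[.2]);return r.x[0],r.fun
E
python3 - <<'E'
from h import *
s=lambda u,v:(u/8+265,v/8+145)
t=lambda u,v:(u/7+185,v/7+145)
tb=lambda u,v:((u-350)/7+285,v/7+145)
print('orange top z')
for uv,x,y in [((336,264),26,139),((180,130),-67,139),((424,210),26,181),((262,78),-67,181)]: print(zfit('scene',s(*uv),x/1e3,y/1e3))
for uv,x,y in [((86,318),-67,181),((186,306),-67,139)]: print('t',zfit('top',t(*uv),x/1e3,y/1e3))
print('orange bottom')
for uv,x,y in [((334,300),26,139),((182,150),-67,139)]: print(zfit('scene',s(*uv),x/1e3,y/1e3))
print('blue top/bot')
for uv,x,y in [((492,211),-67,-139),((583,192),-67,-181)]: print('t',zfit('top',tb(*uv),x/1e3,y/1e3))
print('ptr')
for uv,y in [((250,322),.128)]: print(zfit('top',t(*uv),-.05,y))
for uv,y in [((442,205),-.128)]: print(zfit('top',tb(*uv),-.05,y))
print(zfit('scene',s(150,430),-.045,.12))
# nice for window top bar: 
print('winTop', zfit('scene',s(300,155),0,.14))
E
```

```text
orange top z
(np.float64(0.27500846756069525), array([0.0659, 0.0084]))
(np.float64(0.2660852045079707), array([-1.1231, -0.0707]))
(np.float64(0.2759642674810154), array([0.3898, 0.0617]))
(np.float64(0.2683357002589313), array([-0.3209, -0.0297]))
t (np.float64(0.28171132839209945), array([-0.6642,  0.5721]))
t (np.float64(0.27100513478525295), array([ 0.4473, -0.277 ]))
orange bottom
(np.float64(0.25599944370774824), array([-0.2536, -0.0324]))
(np.float64(0.2555744531291896), array([-1.5289, -0.0963]))
blue top/bot
t (np.float64(0.17082184200761408), array([-0.3912, -0.2172]))
t (np.float64(0.16693340399545756), array([-0.2251, -0.1546]))
ptr
(np.float64(0.11749544645672501), array([-0.8603,  0.459 ]))
(np.float64(0.1162841826517309), array([0.0676, 0.0321]))
(np.float64(0.12460948520425938), array([0.2711, 0.0171]))
winTop (np.float64(0.30789902390467866), array([-0.2249, -0.0245]))
```

Reading of the frames so far:
- **Guard:** at about (0.683, −0.052), yaw 0.21.
- **Orange collar:** middle at z ≈ 0.262–0.265, on the +y post.
- **Lip edge:** at z ≈ 0.11.
- **White bottle:** about (0.62, −0.27).
- **Small block:** about (0.49, −0.285).
- **Jar:** about (0.546, 0.125).

The approach is a horizontal tool pointing along guard +x with shut fingers. I'll first move in front of the robot, held high.

Emit:
play_rows(rows=[{"fingers": 255, "x": 10, "y": -12, "z": -3.5}, {"fingers": 255, "x": 10, "y": -12, "z": -3.5}, {"fingers": 255, "x": 10, "y": -12, "z": -3.5}, {"fingers": 255, "x": 10, "y": -12, "z": -3.5}, {"fingers": 255, "x": 10, "y": -12, "z": -3.5}, {"fingers": 255, "x": 10, "y": -12, "z": -3.5}, {"fingers": 255, "x": 10, "y": -12, "z": -3.5}, {"fingers": 255, "x": 10, "y": -12, "z": -3.5}, {"fingers": 255, "x": 10, "y": -12, "z": -3.5}, {"fingers": 255, "x": 10, "y": -12, "z": -3.5}, {"fingers": 255, "x": 10, "y": -12, "z": -3.5}, {"fingers": 255, "x": 10, "y": -12, "z": -3.5}])

```text
invalid input
```

Run:
```python
from h import *
s=arm.get_state()
for k in ['t','joint_positions','tcp_pos','tcp_rot','force','finger_gap']: print(k,np.array(s[k]))
```

```text
t 0.15
joint_positions [ 1.2652  0.6291  0.0384  1.5181 -0.027   0.9963 -0.02  ]
tcp_pos [ 0.1543 -0.6309  0.2306]
tcp_rot [ 0.9928  0.1196 -0.0001 -0.0007]
force [-0.2394 -0.1382 -0.1139]
finger_gap 0.08543318941070963
```

Emit:
play_rows(rows=[{"fingers": 255, "x": 1, "y": -1, "z": -1, "ax": 0, "ay": 0, "az": 0}, {"fingers": 255, "x": 2, "y": -2, "z": -2, "ax": 0, "ay": 0, "az": 0}])

```text
t: 0.35
tcp_pos: [0.196, -0.5606, 0.2878]
tcp_rot: [0.993, 0.118, -0.001, -0.002]
force: [1.4, -0.5, 1.0]
finger_gap: 0.0591
```

Emit:
play_rows(rows=[{"fingers": 255, "x": 1, "y": -1, "z": 0, "ax": 0, "ay": 0, "az": 0}, {"fingers": 255, "x": 2, "y": -2, "z": 0, "ax": 0, "ay": 0, "az": 0}, {"fingers": 255, "x": 2.5, "y": -3, "z": -0.5, "ax": 0, "ay": 0, "az": 0}, {"fingers": 255, "x": 3.2, "y": -4, "z": -0.5, "ax": 0, "ay": 0, "az": 0}, {"fingers": 255, "x": 4, "y": -5, "z": -1, "ax": 0, "ay": 0, "az": 0}, {"fingers": 255, "x": 5, "y": -6, "z": -1, "ax": 0, "ay": 0, "az": 0}, {"fingers": 255, "x": 6, "y": -7, "z": -1, "ax": 0, "ay": 0, "az": 0}, {"fingers": 255, "x": 6.5, "y": -8, "z": -1, "ax": 0, "ay": 0, "az": 0}, {"fingers": 255, "x": 7.5, "y": -9, "z": -1, "ax": 0, "ay": 0, "az": 0}, {"fingers": 255, "x": 8.5, "y": -10, "z": -1, "ax": 0, "ay": 0, "az": 0}])

```text
t: 1.35
tcp_pos: [0.4157, -0.1187, 0.3293]
tcp_rot: [0.993, 0.12, 0.0, 0.0]
force: [1.7, -0.4, -0.0]
finger_gap: -0.0001
```

Run:
```python
from h import *
s=arm.get_state()
for k in ['t','joint_positions','tcp_pos','tcp_rot','force','finger_gap']: print(k,np.array(s[k]))
```

```text
t 1.35
joint_positions [ 0.3665  0.2005 -0.1861  1.9383  0.0441  1.0062 -1.1708]
tcp_pos [ 0.4157 -0.1187  0.3293]
tcp_rot [0.9928 0.1195 0.0002 0.0003]
force [ 1.6877 -0.4416 -0.032 ]
finger_gap -5.5081260650321534e-05
```

```bash
cat > kin.py <<'E'
import numpy as np, itertools
from scipy.spatial.transform import Rotation as R
S=[([1.2652,.6291,.0384,1.5181,-.027,.9963,-.02],[.1543,-.6309,.2306],[.9928,.1196,-.0001,-.0007]),
([.3665,.2005,-.1861,1.9383,.0441,1.0062,-1.1708],[.4157,-.1187,.3293],[.9928,.1195,.0002,.0003])]
def chain(q,sg):
    Rs=[];M=R.identity()
    for i,a in enumerate('zyzyzyz'):
        M=M*R.from_euler(a,sg[i]*q[i]);Rs.append(M)
    return Rs
if __name__=='__main__':
  out=[]
  for sz in itertools.product([1,-1],repeat=4):
    for s3 in (1,):
      sg=[sz[0],1,sz[1],s3,sz[2],1,sz[3]]
      C=[chain(q,sg)[-1].inv()*R.from_quat(r) for q,p,r in S]
      out.append(((C[0].inv()*C[1]).magnitude(),sg,C[0].as_euler('zyx',degrees=True)))
  for o in sorted(out,key=lambda o:o[0])[:5]: print(o)
  sg=sorted(out,key=lambda o:o[0])[0][1]
  A=[];b=[]
  for q,p,r in S:
    Rs=chain(q,sg);A.append(np.array([[0,0,1.],Rs[1].apply([0,0,1]),Rs[3].apply([0,0,1]),Rs[6].apply([0,0,1]),Rs[5].apply([1,0,0])]).T);b.append(p)
  x,res,_,_=np.linalg.lstsq(np.vstack(A),np.hstack(b),rcond=None);print(x,np.vstack(A)@x-np.hstack(b))
E
python3 kin.py
```

```text
(0.00024301213971784742, [-1, 1, -1, 1, -1, 1, -1], array([9.00032728e+01, 1.28008279e-03, 3.20684169e-03]))
(0.003770740745270393, [1, 1, 1, 1, 1, 1, 1], array([-1.17480029e+02, -1.50778189e-01, -4.03918003e-02]))
(0.12512914371062414, [1, 1, 1, 1, -1, 1, 1], array([-119.161927  ,   -0.13570153,    2.55235494]))
(0.12738404570132392, [-1, 1, -1, 1, 1, 1, -1], array([ 9.16851751e+01,  1.51998373e-02, -2.59398685e+00]))
(0.44048756974775577, [-1, 1, 1, 1, -1, 1, -1], array([ 9.35674047e+01, -8.84835024e-02,  2.58542448e+00]))
[34.49817265  0.68073937 -2.37847178 36.10942694 -2.29324855] [ 0.0317507   0.0095238   0.000674    0.00246678  0.00868308 -0.000674  ]
```

```bash
cat > plan.py <<'E'
from h import *
from kin import chain,R
sg=[-1,1,-1,1,-1,1,-1];C=R.from_euler('z',90,degrees=True)
D7=.25
def rows(p,r,P,Rt):
    R0=R.from_quat(r);d=R0.inv().apply(np.array(P)-p)/.04;a=(R0.inv()*Rt).as_rotvec(degrees=True)/5
    return np.round(d,2),np.round(a,2)
E
python3 - <<'E'
from plan import *
s=arm.get_state();q0=np.array(s['joint_positions']);p=np.array(s['tcp_pos']);r=np.array(s['tcp_rot'])
Rc=R.from_quat(r);W0=p-D7*Rc.apply([0,0,1]);W1=np.array([.35,-.10,.42])
yaw=.2075
zt=np.array([np.cos(yaw),np.sin(yaw),0]);xt=np.array([0,0,1.]);Rg=R.from_matrix(np.array([xt,np.cross(zt,xt),zt]).T)
# orientation-only end: keep q1..q4 equal; q5,q6,q7 solved for goal
from scipy.optimize import least_squares
f=lambda v:(chain([*q0[:4],*v],sg)[-1]*C*Rg.inv()).as_rotvec() if 0 else ((chain([*q0[:4],*v],sg)[-1]*C).inv()*Rg).as_rotvec()
so=least_squares(f,[3.1,.6,1.5]);print(so.x,so.cost)
qe=so.x
pp,rr=p,r
for k in range(1,7):
    t=k/6;v=q0[4:]+(qe-q0[4:])*t
    Rt=chain([*q0[:4],*v],sg)[-1]*C;P=W0+(W1-W0)*t+D7*Rt.apply([0,0,1])
    print(k,P,Rt.apply([0,0,1]),rows(pp,rr,P,Rt),np.round(Rt.as_quat(),4));pp,rr=P,Rt.as_quat()
E
```

```text
[3.8102 0.6626 1.0537] 5.398004442845656e-23
1 [ 0.4203 -0.239   0.3359] [ 0.0624 -0.494  -0.8672] (array([-0.6 ,  2.95, -0.16]), array([-5.41, -2.81, -8.17])) [ 0.8549  0.4502 -0.0905  0.2412]
2 [ 0.4633 -0.311   0.3913] [ 0.2784 -0.7946 -0.5396] (array([-1.2 ,  2.2 , -0.24]), array([-3.89, -4.39, -8.51])) [ 0.5516  0.6823 -0.2524  0.408 ]
3 [ 0.5247 -0.3108  0.458 ] [ 0.5678 -0.8062 -0.1665] (array([-1.48,  1.65, -0.48]), array([-1.97, -5.25, -8.84])) [ 0.1511  0.7486 -0.4438  0.4688]
4 [ 0.5788 -0.2444  0.4975] [ 0.8276 -0.5528  0.0974] (array([-1.83,  1.28, -0.74]), array([ 0.03, -5.33, -9.15])) [-0.2522  0.6226 -0.6127  0.4164]
5 [ 0.6047 -0.143   0.4853] [ 0.9749 -0.1598  0.155 ] (array([-2.37,  0.73, -0.89]), array([ 1.81, -4.7 , -9.45])) [-0.562   0.3265 -0.7102  0.2705]
6 [ 0.5946 -0.0485  0.42  ] [0.9785 0.206  0.    ] (array([-2.74, -0.26, -0.88]), array([ 3.15, -3.52, -9.73])) [-0.7033 -0.0732 -0.7033  0.0732]
```

Emit:
play_rows(rows=[{"fingers": 255, "x": -0.2, "y": 1, "z": 0, "ax": -1.8, "ay": -0.9, "az": -2.7}, {"fingers": 255, "x": -0.4, "y": 2, "z": -0.1, "ax": -3.6, "ay": -1.9, "az": -5.4}, {"fingers": 255, "x": -0.7, "y": 2.9, "z": -0.2, "ax": -5.4, "ay": -2.8, "az": -8.2}, {"fingers": 255, "x": -0.7, "y": 2.9, "z": -0.2, "ax": -5.4, "ay": -2.8, "az": -8.2}, {"fingers": 255, "x": -0.7, "y": 2.9, "z": -0.2, "ax": -5.4, "ay": -2.8, "az": -8.2}, {"fingers": 255, "x": -0.7, "y": 2.9, "z": -0.2, "ax": -5.4, "ay": -2.8, "az": -8.2}, {"fingers": 255, "x": -0.7, "y": 2.9, "z": -0.2, "ax": -5.4, "ay": -2.8, "az": -8.2}])

```text
t: 2.05
tcp_pos: [0.4149, -0.2379, 0.336]
tcp_rot: [0.853, 0.454, -0.091, 0.24]
force: [0.5, 0.4, -0.0]
finger_gap: 0.0002
```

```bash
cat >> plan.py <<'E'
WP={2:([.455,-.311,.39],[.5516,.6823,-.2524,.408]),3:([.51,-.311,.43],[.1511,.7486,-.4438,.4688]),4:([.555,-.244,.46],[-.2522,.6226,-.6127,.4164]),5:([.575,-.143,.45],[-.562,.3265,-.7102,.2705]),6:([.565,-.06,.42],[-.7033,-.0732,-.7033,.0732])}
def nxt(k):
    s=arm.get_state()
    print('t',s['t'],'q',np.array(s['joint_positions']),'p',np.array(s['tcp_pos']),np.array(s['force']))
    print(rows(np.array(s['tcp_pos']),s['tcp_rot'],WP[k][0],R.from_quat(WP[k][1])))
E
python3 -c "
from plan import *
nxt(2)"
```

```text
t 2.05 q [ 0.2518  0.1923 -0.1858  2.0772  0.7179  0.9027 -0.9862] p [ 0.4149 -0.2379  0.336 ] [ 0.4971  0.4464 -0.0398]
(array([-1.27,  2.13, -0.21]), array([-3.87, -4.43, -8.42]))
```

The flip is going as planned, with q5 rising.

Emit:
play_rows(rows=[{"fingers": 255, "x": -0.6, "y": 1, "z": -0.1, "ax": -1.9, "ay": -2.2, "az": -4.2}, {"fingers": 255, "x": -1.3, "y": 2.1, "z": -0.2, "ax": -3.9, "ay": -4.4, "az": -8.4}, {"fingers": 255, "x": -1.3, "y": 2.1, "z": -0.2, "ax": -3.9, "ay": -4.4, "az": -8.4}, {"fingers": 255, "x": -1.3, "y": 2.1, "z": -0.2, "ax": -3.9, "ay": -4.4, "az": -8.4}, {"fingers": 255, "x": -1.3, "y": 2.1, "z": -0.2, "ax": -3.9, "ay": -4.4, "az": -8.4}, {"fingers": 255, "x": -1.3, "y": 2.1, "z": -0.2, "ax": -3.9, "ay": -4.4, "az": -8.4}, {"fingers": 255, "x": -1.3, "y": 2.1, "z": -0.2, "ax": -3.9, "ay": -4.4, "az": -8.4}])

```text
t: 2.75
tcp_pos: [0.4517, -0.3142, 0.3892]
tcp_rot: [0.554, 0.681, -0.252, 0.407]
force: [0.0, -0.6, -1.0]
finger_gap: 0.0
```

```bash
python3 -c "
from plan import *
nxt(3)"
```

```text
t 2.75 q [ 0.1646  0.2258 -0.1708  2.2609  1.4535  0.9631 -0.9013] p [ 0.4517 -0.3142  0.3892] [ 0.0095 -0.6402 -0.9949]
(array([-0.88,  1.53, -0.22]), array([-2.02, -5.28, -8.9 ]))
```

```bash
sed -i 's/\[.51,-.311,.43\]/[.54,-.311,.42]/; s/\[.555,-.244,.46\]/[.575,-.244,.43]/; s/\[.575,-.143,.45\]/[.585,-.143,.41]/; s/\[.565,-.06,.42\]/[.57,-.06,.36]/' plan.py; python3 -c "
from plan import *
nxt(3)"
```

```text
t 2.75 q [ 0.1646  0.2258 -0.1708  2.2609  1.4535  0.9631 -0.9013] p [ 0.4517 -0.3142  0.3892] [ 0.0095 -0.6402 -0.9949]
(array([-0.72,  2.22,  0.13]), array([-2.02, -5.28, -8.9 ]))
```

Emit:
play_rows(rows=[{"fingers": 255, "x": -0.4, "y": 1.1, "z": 0.1, "ax": -1, "ay": -2.6, "az": -4.4}, {"fingers": 255, "x": -0.7, "y": 2.2, "z": 0.1, "ax": -2, "ay": -5.3, "az": -8.9}, {"fingers": 255, "x": -0.7, "y": 2.2, "z": 0.1, "ax": -2, "ay": -5.3, "az": -8.9}, {"fingers": 255, "x": -0.7, "y": 2.2, "z": 0.1, "ax": -2, "ay": -5.3, "az": -8.9}, {"fingers": 255, "x": -0.7, "y": 2.2, "z": 0.1, "ax": -2, "ay": -5.3, "az": -8.9}, {"fingers": 255, "x": -0.7, "y": 2.2, "z": 0.1, "ax": -2, "ay": -5.3, "az": -8.9}, {"fingers": 255, "x": -0.7, "y": 2.2, "z": 0.1, "ax": -2, "ay": -5.3, "az": -8.9}])

```text
t: 3.45
tcp_pos: [0.539, -0.3122, 0.4211]
tcp_rot: [0.153, 0.747, -0.447, 0.469]
force: [1.0, 0.9, -0.2]
finger_gap: 0.0003
```

```bash
python3 -c "
from plan import *
nxt(4)"
```

```text
t 3.45 q [ 0.0903  0.4315 -0.1176  2.4212  2.1076  1.2929 -0.7324] p [ 0.539  -0.3122  0.4211] [ 1.0435  0.8663 -0.1928]
(array([-0.97,  1.41, -0.91]), array([-0.06, -5.35, -9.14]))
```

```bash
sed -i 's/\[.575,-.244,.43\]/[.62,-.25,.40]/; s/\[.585,-.143,.41\]/[.615,-.143,.36]/; s/\[.57,-.06,.36\]/[.59,-.06,.30]/' plan.py; python3 -c "
from plan import *
nxt(4)"
```

```text
t 3.45 q [ 0.0903  0.4315 -0.1176  2.4212  2.1076  1.2929 -0.7324] p [ 0.539  -0.3122  0.4211] [ 1.0435  0.8663 -0.1928]
(array([-0.89,  2.45, -0.03]), array([-0.06, -5.35, -9.14]))
```

Emit:
play_rows(rows=[{"fingers": 255, "x": -0.5, "y": 1.6, "z": 0.0, "ax": 0, "ay": -1.5, "az": -3}, {"fingers": 255, "x": -0.9, "y": 2.4, "z": 0.0, "ax": 0, "ay": -3.5, "az": -6}, {"fingers": 255, "x": -0.9, "y": 2.4, "z": 0, "ax": -0.1, "ay": -5.3, "az": -9.1}, {"fingers": 255, "x": -0.9, "y": 2.4, "z": 0, "ax": -0.1, "ay": -5.3, "az": -9.1}, {"fingers": 255, "x": -0.9, "y": 2.4, "z": 0, "ax": -0.1, "ay": -5.3, "az": -9.1}, {"fingers": 255, "x": -0.9, "y": 2.4, "z": 0, "ax": -0.1, "ay": -5.3, "az": -9.1}, {"fingers": 255, "x": -0.9, "y": 2.4, "z": 0, "ax": -0.1, "ay": -5.3, "az": -9.1}])

```text
t: 4.15
tcp_pos: [0.6383, -0.24, 0.3823]
tcp_rot: [-0.248, 0.642, -0.594, 0.416]
force: [1.1, 1.0, -4.3]
finger_gap: 0.0001
```

```bash
python3 -c "
from plan import *
nxt(5)"
```

```text
t 4.15 q [ 0.4795  0.8312 -0.6457  2.4605  2.6238  1.8994  0.1371] p [ 0.6383 -0.24    0.3823] [ 1.1335  1.0043 -4.2874]
(array([-1.53,  0.85, -1.86]), array([ 2.27, -4.67, -9.88]))
```

```bash
cat > fit.py <<'E'
from kin import *
sg=[-1,1,-1,1,-1,1,-1]
S=[([1.2652,.6291,.0384,1.5181,-.027,.9963,-.02],[.1543,-.6309,.2306]),
([.3665,.2005,-.1861,1.9383,.0441,1.0062,-1.1708],[.4157,-.1187,.3293]),
([ 0.2518,0.1923,-0.1858,2.0772,0.7179,0.9027,-0.9862],[0.4149,-.2379,.336]),
([0.1646,.2258,-.1708,2.2609,1.4535,.9631,-.9013],[.4517,-.3142,.3892]),
([0.0903,.4315,-.1176,2.4212,2.1076,1.2929,-.7324],[.539,-.3122,.4211]),
([0.4795,.8312,-.6457,2.4605,2.6238,1.8994,.1371],[.6383,-.24,.3823])]
def A_(q):
    Rs=chain(q,sg);e=np.eye(3)
    cols=[e[2],Rs[0].apply(e[1]),Rs[1].apply(e[2]),Rs[2].apply(e[0]),Rs[2].apply(e[1]),Rs[3].apply(e[2]),Rs[3].apply(e[0]),Rs[4].apply(e[1]),Rs[5].apply(e[0]),Rs[5].apply(e[1]),Rs[6].apply(e[2])]
    return np.array(cols).T
A=np.vstack([A_(q) for q,p in S]);b=np.hstack([p for q,p in S])
prior=np.array([.36,0,.4,0,0,.4,0,0,0,0,.28]);lam=.01
x=np.linalg.lstsq(np.vstack([A,lam*np.eye(11)]),np.hstack([b,lam*prior]),rcond=None)[0]
if __name__=='__main__':
    np.set_printoptions(precision=4,suppress=True);print(x);print((A@x-b)*1e3);print(np.linalg.svd(A)[1])
E
python3 fit.py
```

```text
[ 0.3363 -0.0115  0.5589  0.0001 -0.0162  0.382  -0.     -0.0002 -0.0001
 -0.0002  0.3499]
[ 0.0022  0.024   0.029  -0.0063 -0.0342 -0.0356  0.0179  0.0436 -0.0216
  0.0265  0.0215  0.0149  0.0228 -0.0248  0.0244 -0.0337 -0.0091 -0.0086]
[4.6958 4.3286 3.8691 2.3487 1.9489 0.701  0.4639 0.3411 0.2635 0.1899
 0.    ]
```

```bash
cat >> plan.py <<'E'
from fit import A_,x as XF
from scipy.optimize import least_squares
LO=np.array([-3.06,-.37,-1.25,.18,-1.1,.23,-2.94]);HI=np.array([3.06,2.12,1.32,2.47,4.24,1.98,2.94])
def fk(q): return A_(q)@XF, chain(q,sg)[-1]*C
def ik(q0,P,Rt,w=.02):
    mid=(LO+HI)/2
    def f(q):
        p,r=fk(q);m=np.minimum(q-LO,HI-q)
        return np.r_[(p-P)*10,(r.inv()*Rt).as_rotvec()*3,w*(q-q0),.3*np.clip(.1-m,0,1)]
    s=least_squares(f,np.clip(q0,LO+.01,HI-.01),bounds=(LO,HI));p,r=fk(s.x)
    return s.x,np.linalg.norm(p-P)*1e3,(r.inv()*Rt).magnitude()
def Rtool(yaw,pitch=0):  # pitch>0 tip up, tool x up
    zt=np.array([np.cos(yaw)*np.cos(pitch),np.sin(yaw)*np.cos(pitch),np.sin(pitch)]);yt=np.array([np.sin(yaw),-np.cos(yaw),0])
    yt=np.cross(zt,np.array([0,0,1.]));yt/=np.linalg.norm(yt)
    xt=np.cross(yt,zt);return R.from_matrix(np.array([xt,yt,zt]).T)
E
python3 - <<'E'
from plan import *
print(Rtool(.2).as_matrix())
q=np.array(arm.get_state()['joint_positions'])
for nm,P,yaw in [('a',[.58,-.28,.36],-.2),('b',[.58,-.28,.25],0),('b2',[.6,-.15,.22],.15),('c',g2w([-.10,-.04,.16]),.3),('d',g2w([-.10,-.04,.075]),.3),('e',g2w([-.02,-.04,.075]),.3),('f',g2w([-.02,-.04,.16]),.3),('g',g2w([-.02,-.04,.26]),.3)]:
    q,e,a=ik(q,P,Rtool(yaw));print(nm,q,e,a)
E
```

```text
[[-0.      0.1987  0.9801]
 [ 0.     -0.9801  0.1987]
 [ 1.      0.     -0.    ]]
a [ 1.4014  1.1028 -1.2024  2.47    3.3587  1.2006  2.5093] 19.409728684538603 0.04350264413404909
b [ 1.4911  1.3904 -1.0684  2.3993  3.7293  1.0032  2.5752] 0.06596017640351758 0.00016829692781023374
b2 [ 1.3177  1.5661 -1.1201  2.47    3.6575  1.0729  2.8232] 0.46755420024988803 0.001414605340970983
c [ 1.3622  1.6832 -1.047   2.3805  3.8548  0.8447  2.7842] 0.020772304184444097 4.324706207258983e-05
d [ 1.4071  1.845  -0.9577  2.2606  4.0419  0.7604  2.7626] 0.005459743183353933 3.380279096867761e-05
e [ 1.2512  1.8325 -1.0407  2.1425  3.9559  0.777   2.7451] 0.002715057049960007 7.841465697086074e-06
f [ 1.2165  1.6656 -1.1083  2.2508  3.7832  0.8512  2.7518] 0.00440960680401083 2.7986551946181847e-05
g [ 1.1768  1.4034 -1.1514  2.3305  3.6525  0.9271  2.6095] 0.005623214770547331 2.4148131799686304e-05
```

Run:
```python
from plan import *
rng=np.random.default_rng(0)
for roll in [0]:
  for nm,P in [('c',g2w([-.10,-.04,.16])),('e',g2w([-.02,-.04,.075])),('g',g2w([-.02,-.04,.26]))]:
    sols=[]
    for i in range(60):
        q,e,a=ik(rng.uniform(LO,HI),P,Rtool(.3),w=.002)
        if e<1 and a<.01: sols.append((np.min(np.minimum(q-LO,HI-q)),q))
    sols.sort(key=lambda s:-s[0]);print(nm,len(sols))
    for m,q in sols[::max(1,len(sols)//6)]: print(' ',round(m,3),q)
```

```text
c 27
  0.09 [ 1.3833  1.7153 -1.0853  2.3801  3.8136  0.8064  2.84  ]
  0.09 [ 1.3833  1.7153 -1.0854  2.3801  3.8136  0.8064  2.84  ]
  0.09 [ 1.3833  1.7153 -1.0853  2.3801  3.8136  0.8064  2.84  ]
  0.09 [ 1.3627  1.6839 -1.0478  2.3805  3.854   0.8438  2.7853]
  0.088 [ 1.2917  1.592  -0.9284  2.3819  3.9549  0.9683  2.6387]
  0.086 [ 1.2032  1.5035 -0.7926  2.3839  4.0316  1.1134  2.5093]
  0.085 [ 1.1558  1.4652 -0.7236  2.385   4.0597  1.1867  2.4542]
e 22
  0.167 [ 1.0478  1.6112 -0.7404  2.1467  4.0729  1.1309  2.4215]
  0.1 [ 0.4646  1.4186 -0.003   2.161   3.9546  1.88    1.8861]
  0.1 [ 0.4646  1.4186 -0.003   2.161   3.9546  1.88    1.886 ]
  0.1 [ 0.4645  1.4186 -0.0029  2.161   3.9546  1.8801  1.886 ]
  0.1 [ 0.4645  1.4186 -0.0029  2.161   3.9546  1.8801  1.886 ]
  0.1 [ 0.4645  1.4186 -0.0029  2.161   3.9545  1.8801  1.8859]
  0.1 [ 0.4645  1.4186 -0.0028  2.161   3.9545  1.8802  1.8859]
  0.1 [ 0.4644  1.4186 -0.0027  2.161   3.9545  1.8803  1.8858]
g 19
  0.137 [ 1.0879  1.2713 -0.9629  2.3326  3.7755  1.063   2.3871]
  0.128 [ 0.7468  1.0459 -0.4106  2.3418  3.9143  1.4595  1.9632]
  0.119 [0.4351 1.0134 0.0389 2.351  3.913  1.7544 1.7013]
  0.116 [0.3459 1.0265 0.1681 2.3536 3.899  1.8381 1.6233]
  0.1 [0.3021 1.0368 0.2324 2.3549 3.8893 1.88   1.5826]
  0.1 [0.302  1.0368 0.2325 2.3549 3.8893 1.8801 1.5826]
  0.1 [0.302  1.0368 0.2325 2.3549 3.8893 1.8801 1.5825]
```

Run:
```python
from plan import *
q0=np.array(arm.get_state()['joint_positions'])
def best(P,yaw,seed):
    return ik(np.array(seed),P,Rtool(yaw),w=.01)
for nm,P,yaw in [('b',[.52,-.30,.22],.1),('b\'',[.50,-.33,.22],.2),('b2',[.56,-.22,.2],.2)]:
    q,e,a=best(np.array(P),yaw,[1.3,1.5,-.9,2.3,3.8,1.0,2.5]);print(nm,q,e,a)
    for t in np.linspace(0,1,7):
        qq=q0+(q-q0)*t;p,r=fk(qq);z=r.apply([0,0,1]);print('   ',round(t,2),p,z,'W',p-.35*z)
```

```text
b [ 1.6585  1.3856 -0.9453  2.3445  4.1138  0.8183  2.3083] 0.002958107476881998 1.6075729266286954e-05
    0.0 [ 0.6383 -0.24    0.3823] [ 0.8288 -0.5571  0.0526] W [ 0.3482 -0.045   0.3639]
    0.17 [ 0.6547 -0.2616  0.3088] [ 0.8885 -0.4512 -0.084 ] W [ 0.3437 -0.1037  0.3382]
    0.33 [ 0.6545 -0.2733  0.2569] [ 0.9334 -0.3212 -0.1601] W [ 0.3279 -0.1608  0.3129]
    0.5 [ 0.6399 -0.2796  0.228 ] [ 0.9672 -0.1868 -0.1721] W [ 0.3013 -0.2143  0.2883]
    0.67 [ 0.6116 -0.285   0.2182] [ 0.989  -0.0656 -0.1323] W [ 0.2655 -0.262   0.2645]
    0.83 [ 0.5708 -0.2915  0.2189] [ 0.9974  0.0316 -0.0651] W [ 0.2217 -0.3026  0.2417]
    1.0 [ 0.52 -0.3   0.22] [ 0.995   0.0998 -0.    ] W [ 0.1717 -0.3349  0.22  ]
b' [ 1.8847  1.5812 -1.25    2.2296  4.24    0.3037  2.2282] 2.6396872532075846 0.01823498345295537
    0.0 [ 0.6383 -0.24    0.3823] [ 0.8288 -0.5571  0.0526] W [ 0.3482 -0.045   0.3639]
    0.17 [ 0.6656 -0.2484  0.2795] [ 0.9022 -0.4032 -0.153 ] W [ 0.3498 -0.1073  0.333 ]
    0.33 [ 0.6702 -0.2432  0.2222] [ 0.9496 -0.207  -0.2354] W [ 0.3379 -0.1707  0.3046]
    0.5 [ 0.6551
[... 356 characters left out ...]
3 -0.9292  2.364   4.0463  0.8803  2.4272] 0.0016575591188936014 9.364752730043712e-06
    0.0 [ 0.6383 -0.24    0.3823] [ 0.8288 -0.5571  0.0526] W [ 0.3482 -0.045   0.3639]
    0.17 [ 0.6579 -0.2482  0.302 ] [ 0.8935 -0.4392 -0.0931] W [ 0.3451 -0.0945  0.3346]
    0.33 [ 0.6615 -0.2455  0.2424] [ 0.9382 -0.2948 -0.1812] W [ 0.3331 -0.1424  0.3058]
    0.5 [ 0.652  -0.237   0.2065] [ 0.9686 -0.1431 -0.2033] W [ 0.313  -0.1869  0.2777]
    0.67 [ 0.6311 -0.2279  0.1924] [ 0.9861 -0.003  -0.166 ] W [ 0.286  -0.2269  0.2505]
    0.83 [ 0.5999 -0.2218  0.1933] [ 0.9896  0.1126 -0.0893] W [ 0.2535 -0.2613  0.2246]
    1.0 [ 0.56 -0.22  0.2 ] [ 0.9801  0.1987 -0.    ] W [ 0.217  -0.2895  0.2   ]
```

```bash
cat > wps.py <<'E'
from plan import *
from scipy.spatial.transform import Slerp
W_=[([.64,-.29,.33],-.5),([.635,-.32,.25],-.3),([.57,-.31,.22],0),([.56,-.22,.19],.2),(g2w([-.10,-.04,.16]),.3),(g2w([-.10,-.04,.075]),.3),(g2w([-.02,-.04,.075]),.3),(g2w([-.02,-.04,.26]),.3)]
def go(k):
    s=arm.get_state();print('t',s['t'],'q',np.array(s['joint_positions']),'p',np.array(s['tcp_pos']),np.array(s['force']))
    print(rows(np.array(s['tcp_pos']),s['tcp_rot'],np.array(W_[k][0]),Rtool(W_[k][1])))
E
python3 - <<'E'
from wps import *
s=arm.get_state();q=np.array(s['joint_positions']);p=np.array(s['tcp_pos']);r=R.from_quat(s['tcp_rot'])
for k,(P,y) in enumerate(W_):
    sl=Slerp([0,1],R.concatenate([r,Rtool(y)]))
    for t in np.linspace(0,1,7)[1:]:
        q1,e,a=ik(q,p+(np.array(P)-p)*t,sl(t),w=.005)
        d=abs(q1-q).max();q=q1
        print(k,round(t,2),q,round(e,1),round(a,3),round(d,2)) if t>.4 and t<.6 or t==1 or e>2 else 0
    p,r=np.array(P),Rtool(y)
E
```

```text
0 0.5 [ 0.5634  0.8889 -0.5848  2.4686  2.8186  1.8884  1.0455] 0.3 0.0 0.36
0 1.0 [ 0.97    1.1858 -1.1505  2.4461  3.0152  1.8566  2.5556] 0.2 0.0 0.46
1 0.5 [ 1.1181  1.322  -1.1506  2.4306  3.2416  1.6826  2.6777] 0.1 0.0 0.07
1 1.0 [ 1.2705  1.4461 -1.15    2.378   3.4207  1.4346  2.7588] 0.0 0.0 0.09
2 0.5 [ 1.4514  1.4968 -1.15    2.3768  3.5693  1.1337  2.7624] 0.0 0.0 0.11
2 1.0 [ 1.6097  1.52   -1.1336  2.3331  3.7605  0.8217  2.6575] 0.0 0.0 0.11
3 0.5 [ 1.6041  1.562  -1.1174  2.346   3.8307  0.7538  2.6567] 0.0 0.0 0.02
3 1.0 [ 1.5921  1.6046 -1.1028  2.3524  3.8973  0.6842  2.6539] 0.0 0.0 0.02
4 0.5 [ 1.4909  1.6605 -1.092   2.3737  3.8473  0.7469  2.7579] 0.0 0.0 0.05
4 1.0 [ 1.3833  1.7154 -1.0854  2.3801  3.8136  0.8064  2.8401] 0.0 0.0 0.04
5 0.5 [ 1.4073  1.7999 -1.0378  2.3243  3.9054  0.7606  2.8389] 0.0 0.0 0.03
5 1.0 [ 1.4374  1.8824 -0.9998  2.26    4.0001  0.7046  2.8244] 0.0 0.0 0.03
6 0.5 [ 1.3536  1.8769 -1.0427  2.2044  3.956   0.7219  2.8201] 0.0 0.0 0.03
6 1.0 [ 1.2764  1.8705 -1.0833  2.142   3.9199  0.7276  2.8095] 0.0 0.0 0.03
7 0.5 [ 1.2305  1.68   -1.15    2.2584  3.7368  0.8258  2.8023] 0.0 0.0 0.07
7 1.0 [ 1.1762  1.4024 -1.15    2.3306  3.6536  0.9281  2.6076] 0.0 0.0 0.09
```

```bash
python3 -c "
from wps import *
go(0)"
```

```text
t 4.15 q [ 0.4795  0.8312 -0.6457  2.4605  2.6238  1.8994  0.1371] p [ 0.6383 -0.24    0.3823] [ 1.1335  1.0043 -4.2874]
(array([1.31, 1.06, 0.66]), array([  0.2 ,  -1.38, -20.72]))
```

Emit:
play_rows(rows=[{"fingers": 255, "x": 0.2, "y": 0.2, "z": 0.1, "ax": 0, "ay": -0.2, "az": -1.5}, {"fingers": 255, "x": 0.3, "y": 0.3, "z": 0.2, "ax": 0, "ay": -0.3, "az": -3}, {"fingers": 255, "x": 0.4, "y": 0.4, "z": 0.2, "ax": 0, "ay": -0.4, "az": -5}, {"fingers": 255, "x": 0.5, "y": 0.5, "z": 0.3, "ax": 0.1, "ay": -0.5, "az": -7}, {"fingers": 255, "x": 0.7, "y": 0.6, "z": 0.4, "ax": 0.1, "ay": -0.7, "az": -9}, {"fingers": 255, "x": 0.8, "y": 0.7, "z": 0.4, "ax": 0.1, "ay": -0.8, "az": -11}, {"fingers": 255, "x": 1, "y": 0.8, "z": 0.5, "ax": 0.1, "ay": -0.9, "az": -13}, {"fingers": 255, "x": 1.1, "y": 0.9, "z": 0.6, "ax": 0.2, "ay": -1, "az": -15}, {"fingers": 255, "x": 1.3, "y": 1.1, "z": 0.7, "ax": 0.2, "ay": -1.2, "az": -17}, {"fingers": 255, "x": 1.3, "y": 1.1, "z": 0.7, "ax": 0.2, "ay": -1.4, "az": -19}, {"fingers": 255, "x": 1.3, "y": 1.1, "z": 0.7, "ax": 0.2, "ay": -1.4, "az": -20.7}, {"fingers": 255, "x": 1.3, "y": 1.1, "z": 0.7, "ax": 0.2, "ay": -1.4, "az": -20.7}])

```text
t: 5.35
tcp_pos: [0.6413, -0.2927, 0.3296]
tcp_rot: [0.673, -0.209, 0.696, 0.142]
force: [-0.7, -0.2, -1.2]
finger_gap: 0.0004
```

```bash
python3 -c "
from wps import *
go(0);go(1)"
```

```text
t 5.35 q [ 0.5025  0.8709 -0.3308  2.4534  2.9281  1.7843  1.6843] p [ 0.6413 -0.2927  0.3296] [-0.6709 -0.1933 -1.2145]
(array([ 0.01, -0.04, -0.06]), array([ 0.02, -0.1 , -1.14]))
t 5.35 q [ 0.5025  0.8709 -0.3308  2.4534  2.9281  1.7843  1.6843] p [ 0.6413 -0.2927  0.3296] [-0.6709 -0.1933 -1.2145]
(array([-1.92,  0.87,  0.17]), array([ 2.31, -0.21, -1.12]))
```

Emit:
play_rows(rows=[{"fingers": 255, "x": -0.8, "y": 0.3, "z": 0.1, "ax": 1, "ay": -0.1, "az": -0.6}, {"fingers": 255, "x": -1.5, "y": 0.7, "z": 0.1, "ax": 2, "ay": -0.2, "az": -1.1}, {"fingers": 255, "x": -1.9, "y": 0.9, "z": 0.2, "ax": 2.3, "ay": -0.2, "az": -1.1}, {"fingers": 255, "x": -1.9, "y": 0.9, "z": 0.2, "ax": 2.3, "ay": -0.2, "az": -1.1}])

```text
t: 5.75
tcp_pos: [0.6345, -0.324, 0.2471]
tcp_rot: [0.699, -0.108, 0.699, 0.105]
force: [0.1, 0.8, -0.2]
finger_gap: 0.0
```

```bash
python3 -c "
from wps import *
go(2)"
```

```text
t 5.75 q [ 0.6433  1.055  -0.1228  2.3898  3.4289  1.8291  1.7532] p [ 0.6345 -0.324   0.2471] [ 0.069   0.7783 -0.1865]
(array([-0.68,  0.15, -1.64]), array([ 3.48,  0.  , -0.05]))
```

Run:
```python
from wps import *
for alt in (0,1):
  s=arm.get_state();q=np.array(s['joint_positions']);p=np.array(s['tcp_pos']);r=R.from_quat(s['tcp_rot'])
  L=W_[2:] if alt==0 else [([.59,-.25,.21],0.),(g2w([-.10,-.04,.17]),.2)]+[(a,.2) for a,_ in W_[5:]]
  for k,(P,y) in enumerate(L):
    sl=Slerp([0,1],R.concatenate([r,Rtool(y)]))
    for t in np.linspace(0,1,7)[1:]:
        q1,e,a=ik(q,p+(np.array(P)-p)*t,sl(t),w=.005)
        d=abs(q1-q).max();q=q1
        if t==1 or e>2: print(alt,k,round(t,2),q,round(e,1),round(a,3),round(d,2))
    p,r=np.array(P),Rtool(y)
```

```text
0 0 1.0 [ 1.4468  1.3115 -0.8264  2.3369  3.9604  1.0945  2.3217] 0.0 0.0 0.09
0 1 1.0 [ 1.413   1.3899 -0.7896  2.3565  4.1282  1.0157  2.3292] 0.0 0.0 0.03
0 2 1.0 [ 1.3833  1.7153 -1.0853  2.3801  3.8136  0.8064  2.84  ] 0.0 0.0 0.1
0 3 1.0 [ 1.4374  1.8824 -0.9998  2.26    4.0001  0.7046  2.8244] 0.0 0.0 0.03
0 4 1.0 [ 1.2764  1.8705 -1.0833  2.142   3.9199  0.7276  2.8095] 0.0 0.0 0.03
0 5 1.0 [ 1.1762  1.4024 -1.15    2.3306  3.6536  0.9281  2.6076] 0.0 0.0 0.09
1 0 1.0 [ 1.4763  1.5979 -1.1503  2.4079  3.6479  1.0028  2.8366] 0.1 0.0 0.08
1 1 1.0 [ 1.2649  1.6639 -1.0063  2.457   3.7905  1.1077  2.8409] 0.2 0.001 0.04
1 2 1.0 [ 1.3128  1.8361 -0.8868  2.3178  3.9953  1.0208  2.8203] 0.0 0.0 0.03
1 3 1.0 [ 1.169   1.818  -0.9843  2.1951  3.8973  1.0164  2.7905] 0.0 0.0 0.02
1 4 1.0 [ 1.1058  1.416  -1.1503  2.3918  3.5467  1.1347  2.6995] 0.1 0.0 0.1
```

Continuing on the original route, since it stays clear of the limits.

Emit:
play_rows(rows=[{"fingers": 255, "x": -0.2, "y": 0, "z": -0.4, "ax": 0.9, "ay": 0, "az": 0}, {"fingers": 255, "x": -0.4, "y": 0.1, "z": -0.8, "ax": 1.8, "ay": 0, "az": 0}, {"fingers": 255, "x": -0.6, "y": 0.1, "z": -1.3, "ax": 2.7, "ay": 0, "az": 0}, {"fingers": 255, "x": -0.7, "y": 0.1, "z": -1.6, "ax": 3.5, "ay": 0, "az": 0}, {"fingers": 255, "x": -0.7, "y": 0.1, "z": -1.6, "ax": 3.5, "ay": 0, "az": 0}])

```text
t: 6.25
tcp_pos: [0.5725, -0.3064, 0.2216]
tcp_rot: [0.706, 0.001, 0.708, -0.004]
force: [-0.3, -0.9, -0.2]
finger_gap: 0.0
```

```bash
python3 -c "
from wps import *
go(3)"
```

```text
t 6.25 q [0.8094 1.1212 0.0902 2.3539 4.0396 1.8491 1.7718] p [ 0.5725 -0.3064  0.2216] [-0.2944 -0.9089 -0.1763]
(array([-0.8 , -2.16, -0.3 ]), array([ 2.22, -0.04, -0.04]))
```

Emit:
play_rows(rows=[{"fingers": 255, "x": -0.3, "y": -0.7, "z": -0.1, "ax": 0.7, "ay": 0, "az": 0}, {"fingers": 255, "x": -0.5, "y": -1.4, "z": -0.2, "ax": 1.4, "ay": 0, "az": 0}, {"fingers": 255, "x": -0.8, "y": -2.1, "z": -0.3, "ax": 2.2, "ay": 0, "az": 0}, {"fingers": 255, "x": -0.8, "y": -2.1, "z": -0.3, "ax": 2.2, "ay": 0, "az": 0}])

```text
t: 6.65
tcp_pos: [0.5613, -0.2164, 0.1898]
tcp_rot: [0.702, 0.069, 0.705, -0.076]
force: [0.5, -0.7, 0.7]
finger_gap: 0.0002
```

```bash
python3 -c "
from wps import *
go(3);go(4)"
```

```text
t 6.65 q [0.7671 1.2183 0.1055 2.3723 4.2297 1.886  1.9036] p [ 0.5613 -0.2164  0.1898] [ 0.478  -0.6715  0.7465]
(array([ 0.01,  0.08, -0.05]), array([-0.07, -0.06, -0.1 ]))
t 6.65 q [0.7671 1.2183 0.1055 2.3723 4.2297 1.886  1.9036] p [ 0.5613 -0.2164  0.1898] [ 0.478  -0.6715  0.7465]
(array([-0.77, -2.39,  1.31]), array([ 1.07, -0.06, -0.1 ]))
```

```bash
sed -i 's/(g2w(\[-.10,-.04,.16\]),.3)/(g2w([-.09,-.05,.11]),.25)/; s/(g2w(\[-.10,-.04,.075\]),.3)/(g2w([-.09,-.04,.075]),.25)/;s/(g2w(\[-.02,-.04,.075\]),.3)/(g2w([-.02,-.04,.075]),.25)/' wps.py; python3 -c "
from wps import *
print(W_[4])
go(4)"
```

```text
(array([ 0.6048, -0.1194,  0.11  ]), 0.25)
t 6.65 q [0.7671 1.2183 0.1055 2.3723 4.2297 1.886  1.9036] p [ 0.5613 -0.2164  0.1898] [ 0.478  -0.6715  0.7465]
(array([-2.02, -2.13,  1.55]), array([ 0.5 , -0.06, -0.1 ]))
```

Emit:
play_rows(rows=[{"fingers": 255, "x": -0.5, "y": -0.5, "z": 0.4, "ax": 0.1, "ay": 0, "az": 0}, {"fingers": 255, "x": -1, "y": -1, "z": 0.8, "ax": 0.2, "ay": 0, "az": 0}, {"fingers": 255, "x": -1.5, "y": -1.5, "z": 1.2, "ax": 0.4, "ay": 0, "az": 0}, {"fingers": 255, "x": -2, "y": -2.1, "z": 1.5, "ax": 0.5, "ay": 0, "az": -0.1}, {"fingers": 255, "x": -2, "y": -2.1, "z": 1.5, "ax": 0.5, "ay": 0, "az": -0.1}])

```text
t: 7.15
tcp_pos: [0.6033, -0.1199, 0.11]
tcp_rot: [0.7, 0.087, 0.703, -0.089]
force: [0.1, -1.8, 0.4]
finger_gap: 0.0003
```

Run:
```python
from wps import *
go(4);go(5)
for n in ['wrist','scene']:
    f=arm.grab_frame(n);cv2.imwrite(f'pics/{n}1.png',f[:,:,::-1])
```

```text
t 7.15 q [ 0.6256  1.4147 -0.054   2.3308  4.0845  1.9155  2.0811] p [ 0.6033 -0.1199  0.11  ] [ 0.0731 -1.8222  0.3621]
(array([-0.  , -0.  ,  0.04]), array([ 0.  , -0.06, -0.02]))
t 7.15 q [ 0.6256  1.4147 -0.054   2.3308  4.0845  1.9155  2.0811] p [ 0.6033 -0.1199  0.11  ] [ 0.0731 -1.8222  0.3621]
(array([-0.88, -0.25,  0.05]), array([ 0.  , -0.06, -0.02]))
```

View pics/wrist1.png

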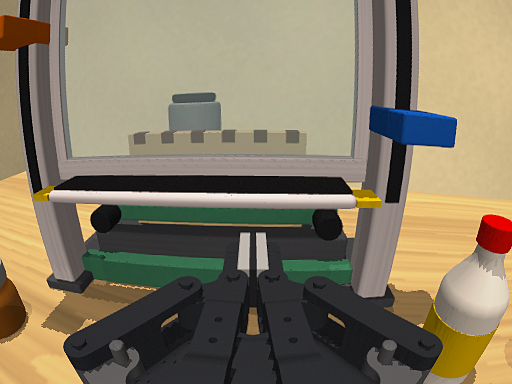

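View pics/scene1.png

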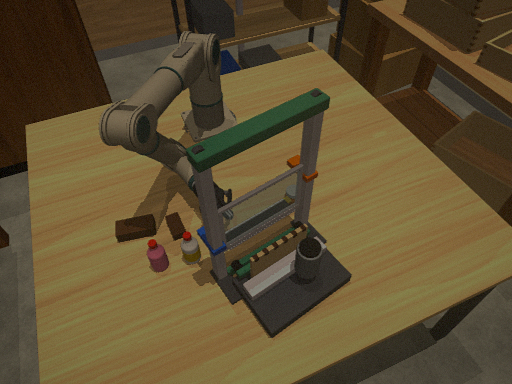

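Wrist view: pointers at (43,194) and (368,200), orange collar at about (25,32), blue at (412,126). The white bottle is at right and the fingers are in front of and below the lip bar. Next I'll compute heights by ray casting.

```bash
cat >> h.py <<'E'
from scipy.spatial.transform import Rotation as _R
def wray(u,v,p,r):
    m=arm.camera_model('wrist');K=np.array(m['K']);T=np.array(m['tool_from_camera'])
    a=np.array([u-K[0,2],v-K[1,2]]);rr=np.hypot(*a);th=rr/K[0,0]
    d=np.r_[np.sin(th)*a/rr,np.cos(th)];Q=_R.from_quat(r)
    return Q.apply(T[:3,3])+p,Q.apply(T[:3,:3]@d)
def w2g(p):
    c,s=np.cos(YAW),np.sin(YAW);d=np.asarray(p)[:2]-G0;return np.array([c*d[0]+s*d[1],-s*d[0]+c*d[1],p[2]])
def wongx(u,v,p,r,gx):
    o,d=wray(u,v,p,r);og=w2g(o);dg=w2g(o+d)-og;return og+dg*(gx-og[0])/dg[0]
E
python3 - <<'E'
from h import *
s=arm.get_state();p=np.array(s['tcp_pos']);r=s['tcp_rot'];print(w2g(p))
b=cv2.imread('pics/wrist1.png');cv2.imwrite('pics/w1c.png',np.hstack([cv2.resize(b[5:215,0:75],None,fx=2.8,fy=2.8,interpolation=cv2.INTER_CUBIC),cv2.resize(b[95:305,350:480],None,fx=2.8,fy=2.8,interpolation=cv2.INTER_CUBIC)]))
for nm,u,v,gx in [('ptrL',43,194,-.047),('ptrR',368,200,-.047),('barL',55,199,-.052),('barR',350,201,-.052),('or in top',50,18,-.067),('or in bot',50,41,-.067)]: print(nm,wongx(u,v,p,r,gx))
E
```

```text
[-0.0931 -0.0531  0.1115]
ptrL [-0.047   0.1248  0.1233]
ptrR [-0.047  -0.1326  0.123 ]
barL [-0.052   0.107   0.1212]
barR [-0.052  -0.1176  0.1241]
or in top [-0.067   0.0838  0.2565]
or in bot [-0.067   0.0831  0.2397]
```

View pics/w1c.png

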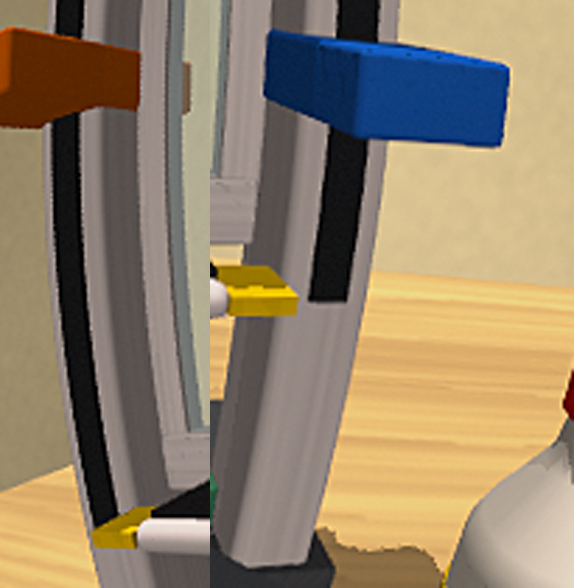

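Run:
```python
from h import *
s=arm.get_state();p=np.array(s['tcp_pos']);r=s['tcp_rot']
for nm,u,v,gx in [('or post top',50,5+52/2.8,-.02),('or post bot',50,5+107/2.8,-.02),('or fr top',4.6,15.7,-.067),('or fr bot',4.6,50,-.067)]: print(nm,wongx(u,v,p,r,gx))
for nm,u,v,gx in [('ptrR face top',350+(240-210)/2.8,95+290/2.8,-.052),('ptrR face bot',350+(240-210)/2.8,95+313/2.8,-.052)]: print(nm,wongx(u,v,p,r,gx))
```

```text
or post top [-0.02    0.1235  0.2686]
or post bot [-0.02    0.1229  0.2503]
or fr top [-0.067   0.1343  0.2721]
or fr bot [-0.067   0.1327  0.2439]
ptrR face top [-0.052  -0.1251  0.1259]
ptrR face bot [-0.052  -0.1259  0.1199]
```

Emit:
play_rows(rows=[{"fingers": 255, "x": -0.4, "y": -0.1, "z": 0, "ax": 0, "ay": 0, "az": 0}, {"fingers": 255, "x": -0.75, "y": -0.2, "z": 0, "ax": 0, "ay": 0, "az": 0}, {"fingers": 255, "x": -0.75, "y": -0.2, "z": 0.4, "ax": 0, "ay": 0, "az": 0}, {"fingers": 255, "x": -0.75, "y": -0.2, "z": 0.8, "ax": 0, "ay": 0, "az": 0}, {"fingers": 255, "x": -0.75, "y": -0.2, "z": 1.2, "ax": 0, "ay": 0, "az": 0}, {"fingers": 255, "x": -0.75, "y": -0.2, "z": 1.6, "ax": 0, "ay": 0, "az": 0}, {"fingers": 255, "x": -0.75, "y": -0.2, "z": 1.75, "ax": 0, "ay": 0, "az": 0}, {"fingers": 255, "x": -0.75, "y": -0.2, "z": 1.75, "ax": 0, "ay": 0, "az": 0}])

```text
t: 8.05
tcp_pos: [0.6681, -0.0989, 0.0827]
tcp_rot: [0.7, 0.088, 0.704, -0.087]
force: [0.2, -1.2, -0.0]
finger_gap: 0.0002
```

Run:
```python
from wps import *
go(6);print(w2g(np.array(arm.get_state()['tcp_pos'])))
f=arm.grab_frame('wrist');cv2.imwrite('pics/wrist2.png',f[:,:,::-1])
```

```text
t 8.05 q [ 0.5567  1.4224 -0.144   2.1977  3.9454  1.8151  2.0125] p [ 0.6681 -0.0989  0.0827] [ 0.1843 -1.1931 -0.0189]
(array([-0.19, -0.07,  0.1 ]), array([ 0.03, -0.07,  0.02]))
[-0.0239 -0.043   0.0827]
```

View pics/wrist2.png

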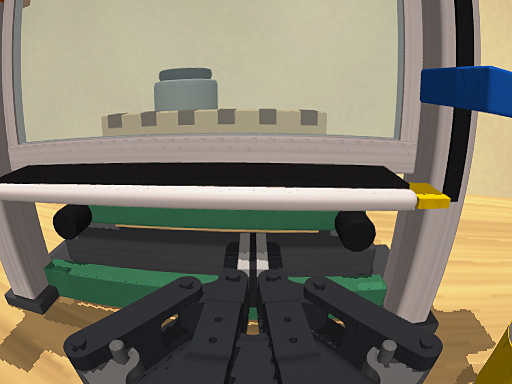

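Emit:
play_rows(rows=[{"fingers": 255, "x": 0.2, "y": 0, "z": 0, "ax": 0, "ay": 0, "az": 0}, {"fingers": 255, "x": 0.4, "y": 0, "z": 0, "ax": 0, "ay": 0, "az": 0}, {"fingers": 255, "x": 0.55, "y": 0, "z": 0, "ax": 0, "ay": 0, "az": 0}, {"fingers": 255, "x": 0.7, "y": 0, "z": 0, "ax": 0, "ay": 0, "az": 0}, {"fingers": 255, "x": 0.85, "y": 0, "z": 0, "ax": 0, "ay": 0, "az": 0}, {"fingers": 255, "x": 1, "y": 0, "z": 0, "ax": 0, "ay": 0, "az": 0}])

```text
t: 8.7
tcp_pos: [0.6669, -0.0984, 0.1206]
tcp_rot: [0.701, 0.087, 0.702, -0.088]
force: [-1.3, -0.5, -3.4]
finger_gap: -0.0
```

Run:
```python
from wps import *
s=arm.get_state();print(np.array(s['joint_positions']),np.array(s['force']),w2g(np.array(s['tcp_pos'])))
f=arm.grab_frame('wrist');cv2.imwrite('pics/wrist3.png',f[:,:,::-1])
```

```text
[ 0.5587  1.3443 -0.1518  2.255   3.9288  1.7968  1.9953] [-1.2536 -0.5206 -3.4416] [-0.025  -0.0422  0.1206]
```

View pics/wrist3.png

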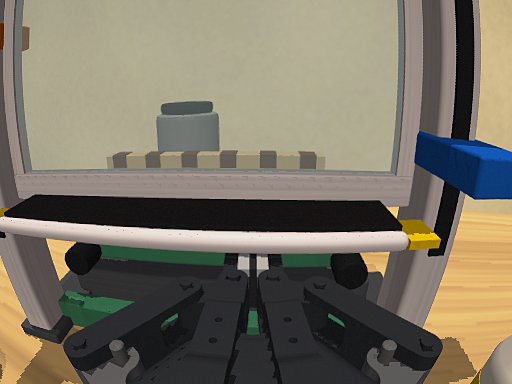

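Run:
```python
from h import *
s=arm.get_state();p=np.array(s['tcp_pos']);r=s['tcp_rot']
print(wongx(422,239,p,r,-.052),wongx(405,240,p,r,-.052),wongx(250,240,p,r,-.052))
```

```text
[-0.052  -0.1251  0.1414] [-0.052  -0.1154  0.1413] [-0.052  -0.0425  0.1423]
```

Emit:
play_rows(rows=[{"fingers": 255, "x": 0.25, "y": 0, "z": 0, "ax": 0, "ay": 0, "az": 0}, {"fingers": 255, "x": 0.5, "y": 0, "z": 0, "ax": 0, "ay": 0, "az": 0}, {"fingers": 255, "x": 0.75, "y": 0, "z": 0, "ax": 0, "ay": 0, "az": 0}, {"fingers": 255, "x": 1, "y": 0, "z": 0, "ax": 0, "ay": 0, "az": 0}, {"fingers": 255, "x": 1.25, "y": 0, "z": 0, "ax": 0, "ay": 0, "az": 0}, {"fingers": 255, "x": 1.5, "y": 0, "z": 0, "ax": 0, "ay": 0, "az": 0}, {"fingers": 255, "x": 1.75, "y": 0, "z": 0, "ax": 0, "ay": 0, "az": 0}, {"fingers": 255, "x": 2, "y": 0, "z": 0, "ax": 0, "ay": 0, "az": 0}, {"fingers": 255, "x": 2.2, "y": 0, "z": 0, "ax": 0, "ay": 0, "az": 0}, {"fingers": 255, "x": 2.4, "y": 0, "z": 0, "ax": 0, "ay": 0, "az": 0}, {"fingers": 255, "x": 2.5, "y": 0, "z": 0, "ax": 0, "ay": 0, "az": 0}])

```text
t: 9.85
tcp_pos: [0.6668, -0.098, 0.2223]
tcp_rot: [0.7, 0.087, 0.703, -0.088]
force: [2.2, -1.7, -3.7]
finger_gap: -0.0002
```

Run:
```python
from wps import *
s=arm.get_state();print(s['t'],np.array(s['joint_positions']),np.array(s['force']),w2g(np.array(s['tcp_pos'])))
for n in ['wrist','scene']:
    f=arm.grab_frame(n);cv2.imwrite(f'pics/{n}4.png',f[:,:,::-1])
b=cv2.imread('pics/scene4.png');cv2.imwrite('pics/s4c.png',cv2.resize(b[130:270,190:330],None,fx=5,fy=4.2,interpolation=cv2.INTER_CUBIC))
```

```text
9.85 [ 0.564   1.1203 -0.1747  2.3604  3.8774  1.7191  1.91  ] [ 2.1972 -1.7185 -3.6873] [-0.0249 -0.0419  0.2223]
```

View pics/wrist4.png

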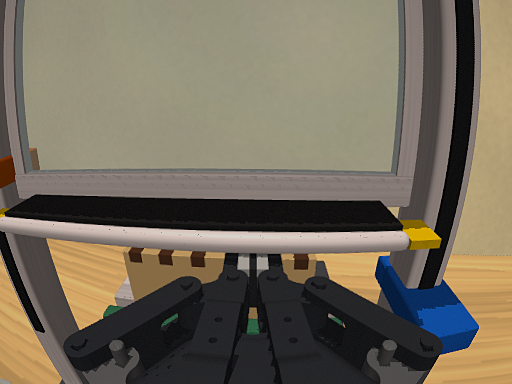

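View pics/s4c.png

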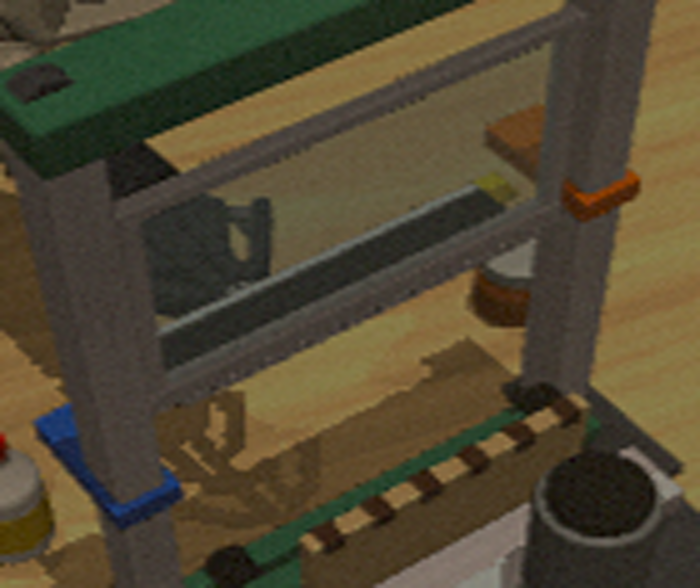

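Run:
```python
from h import *
s=arm.get_state();p=np.array(s['tcp_pos']);r=s['tcp_rot']
b=cv2.imread('pics/wrist4.png');cv2.imwrite('pics/w4c.png',cv2.resize(b[140:240,0:60],None,fx=6,fy=6,interpolation=cv2.INTER_CUBIC))
print(wongx(420,239,p,r,-.052),wongx(250,243,p,r,-.052),wongx(4,213,p,r,-.047))
print(wongx(14,155,p,r,-.02),wongx(16,182,p,r,-.02))
# scene yellow pointer
q=lambda u,v:(u/5+190,v/4.2+130)
print('scene ptr',zfit('scene',q(480,180),-.045,.121),zfit('scene',q(515,198),-.03,.135))
print('or rear top inner',zfit('scene',q(574,200),.026,.139),zfit('scene',q(577,220),.026,.139),'front inner top',zfit('scene',q(486,130),-.067,.139))
```

```text
[-0.052  -0.1232  0.2419] [-0.052  -0.0418  0.2412] [-0.047   0.1109  0.2467]
[-0.02    0.1192  0.2773] [-0.02    0.1225  0.2582]
scene ptr (np.float64(0.24589436978025436), array([-0.0885, -0.0056])) (np.float64(0.23140400565237243), array([-0.4661, -0.0393]))
or rear top inner (np.float64(0.27542202846188757), array([2.2785, 0.291 ])) (np.float64(0.2557724776465756), array([1.0897, 0.1392])) front inner top (np.float64(0.26725527914488595), array([-0.8056, -0.0507]))
```

View pics/w4c.png

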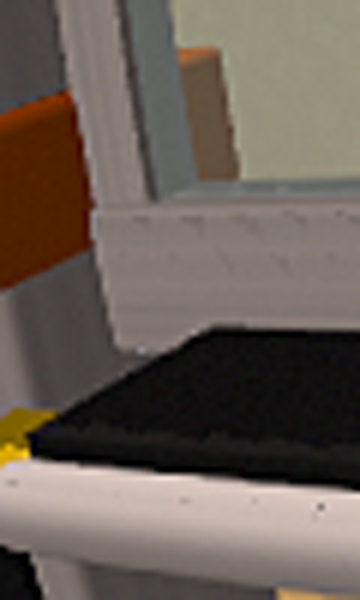

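Emit:
play_rows(rows=[{"fingers": 255, "x": 0.15, "y": 0, "z": 0, "ax": 0, "ay": 0, "az": 0}, {"fingers": 255, "x": 0.3, "y": 0, "z": 0, "ax": 0, "ay": 0, "az": 0}, {"fingers": 255, "x": 0.42, "y": 0, "z": 0, "ax": 0, "ay": 0, "az": 0}, {"fingers": 255, "x": 0.5, "y": 0, "z": 0, "ax": 0, "ay": 0, "az": 0}, {"fingers": 255, "x": 0.5, "y": 0, "z": 0, "ax": 0, "ay": 0, "az": 0}, {"fingers": 255, "x": 0.5, "y": 0, "z": 0, "ax": 0, "ay": 0, "az": 0}, {"fingers": 255, "x": 0.5, "y": 0, "z": 0, "ax": 0, "ay": 0, "az": 0}])

```text
t: 10.65
tcp_pos: [0.6668, -0.0984, 0.2416]
tcp_rot: [0.7, 0.087, 0.704, -0.088]
force: [-0.8, -0.0, -0.4]
finger_gap: 0.0002
```

Run:
```python
from wps import *
s=arm.get_state();print(s['t'],np.array(s['joint_positions']),np.array(s['force']),w2g(np.array(s['tcp_pos'])))
for n in ['wrist','scene','top']:
    f=arm.grab_frame(n);cv2.imwrite(f'pics/{n}5.png',f[:,:,::-1])
b=cv2.imread('pics/wrist5.png');c=cv2.imread('pics/scene5.png');d=cv2.imread('pics/top5.png')
cv2.imwrite('pics/c5.png',np.hstack([cv2.resize(b[140:240,0:50],(250,500),interpolation=2),cv2.resize(c[140:210,270:330],(429,500),interpolation=2)]))
```

```text
10.65 [ 0.5655  1.0736 -0.1786  2.3741  3.8664  1.6971  1.886 ] [-0.8094 -0.0294 -0.4072] [-0.025  -0.0423  0.2416]
```

View pics/c5.png

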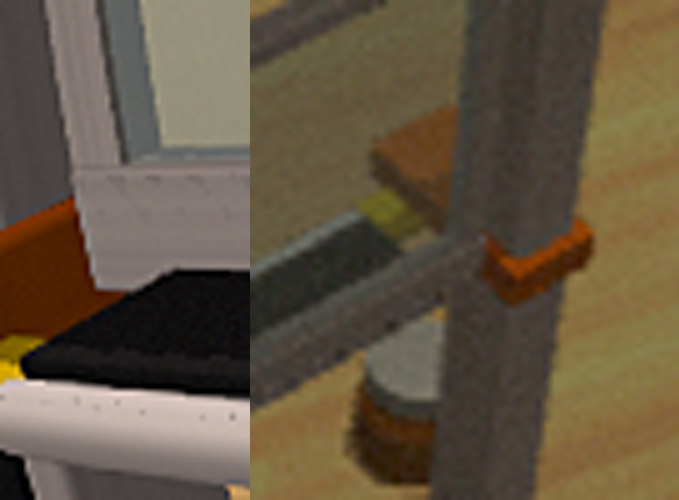

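Emit:
play_rows(rows=[{"fingers": 255, "x": -0.2, "y": 0, "z": 0, "ax": 0, "ay": 0, "az": 0}, {"fingers": 255, "x": -0.7, "y": 0, "z": 0, "ax": 0, "ay": 0, "az": 0}, {"fingers": 255, "x": -1.3, "y": 0, "z": 0, "ax": 0, "ay": 0, "az": 0}, {"fingers": 255, "x": -2, "y": 0, "z": 0, "ax": 0, "ay": 0, "az": 0}, {"fingers": 255, "x": -2.5, "y": 0, "z": 0, "ax": 0, "ay": 0, "az": 0}, {"fingers": 255, "x": -2.8, "y": 0, "z": -0.5, "ax": 0, "ay": 0, "az": 0}, {"fingers": 255, "x": -2.8, "y": 0, "z": -1.2, "ax": 0, "ay": 0, "az": 0}, {"fingers": 255, "x": -2.8, "y": 0, "z": -2, "ax": 0, "ay": 0, "az": 0}, {"fingers": 255, "x": -2.8, "y": 0, "z": -2, "ax": 0, "ay": 0, "az": 0}])

```text
t: 11.7
tcp_pos: [0.5872, -0.1196, 0.1262]
tcp_rot: [0.702, 0.086, 0.701, -0.087]
force: [1.0, -0.9, -0.3]
finger_gap: 0.0
```

Run:
```python
from wps import *
s=arm.get_state();print(s['t'],np.array(s['joint_positions']),np.array(s['force']),np.array(s['tcp_pos']),w2g(np.array(s['tcp_pos'])))
for n in ['wrist','scene','top']:
    f=arm.grab_frame(n);cv2.imwrite(f'pics/{n}6.png',f[:,:,::-1])
```

```text
11.7 [ 0.6613  1.3976 -0.0699  2.3883  4.1107  1.9091  2.13  ] [ 1.0014 -0.9432 -0.3065] [ 0.5872 -0.1196  0.1262] [-0.1073 -0.0466  0.1262]
```

View pics/wrist6.png

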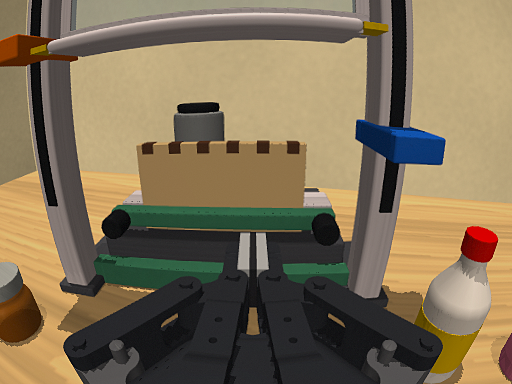

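View pics/top6.png

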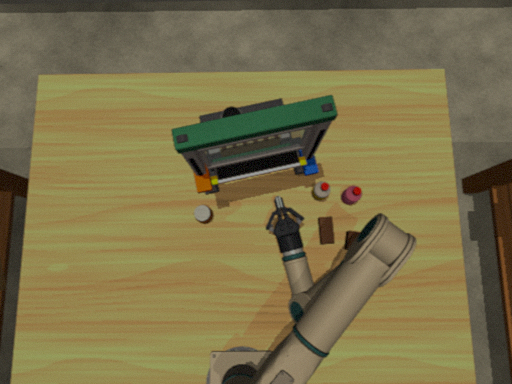

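The window stayed up, and the bottle, block and jar are unmoved. Next I'll enlarge the orange collar and left pointer in the wrist view (about (35,48)) to compare their heights.

Run:
```python
from h import *
b=cv2.imread('pics/wrist6.png');cv2.imwrite('pics/w6c.png',cv2.resize(b[20:80,0:90],None,fx=8,fy=8,interpolation=cv2.INTER_CUBIC))
c=cv2.imread('pics/scene6.png');cv2.imwrite('pics/s6c.png',cv2.resize(c[145:215,265:335],None,fx=8,fy=8,interpolation=cv2.INTER_CUBIC))
```

```text
(no output)
```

View pics/w6c.png

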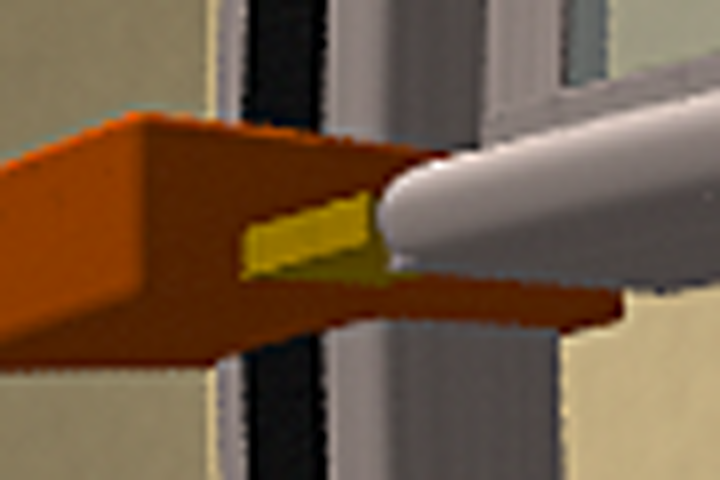

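View pics/s6c.png

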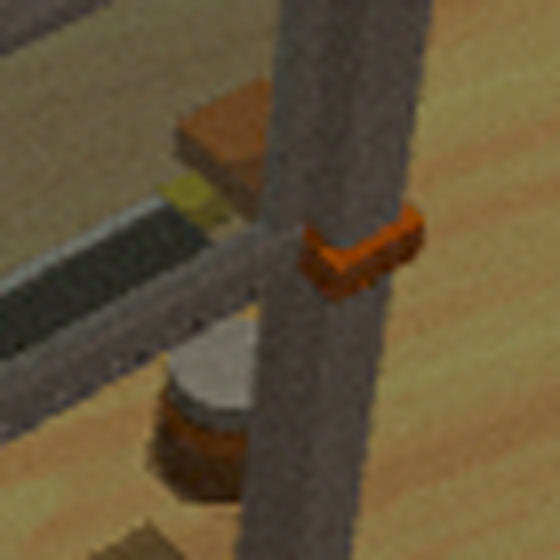

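Run:
```python
from h import *
s=arm.get_state();p=np.array(s['tcp_pos']);r=s['tcp_rot']
f=lambda u,v,gx:wongx(u/8,v/8+20,p,r,gx)
for n,u,v,gx in [('ptr face top',242,226,-.050),('ptr face bot',242,276,-.050),('ptr inner top',370,193,-.05),('ptr inner bot',370,243,-.05),('col front top',138,115,-.067),('col front bot',138,297,-.067),('col rear bot',565,330,.026)]: print(n,f(u,v,gx))
print('ptr R',wongx(375,30,p,r,-.05))
q=lambda u,v:(u/8+265,v/8+145)
print('scene ptr corner',zfit('scene',q(160,187),-.05,.121),zfit('scene',q(200,165),-.05,.135))
print('front inner',zfit('scene',q(178,130),-.067,.139),zfit('scene',q(182,152),-.067,.139))
```

```text
ptr face top [-0.05    0.1379  0.2629]
ptr face bot [-0.05    0.1379  0.2575]
ptr inner top [-0.05    0.1189  0.2624]
ptr inner bot [-0.05    0.1189  0.2572]
col front top [-0.067   0.1372  0.2733]
col front bot [-0.067   0.1369  0.2546]
col rear bot [0.026  0.1494 0.2563]
ptr R [-0.05   -0.1255  0.2571]
scene ptr corner (np.float64(0.26083486427268726), array([0.0732, 0.0044])) (np.float64(0.26418473368800693), array([-1.126 , -0.0799]))
front inner (np.float64(0.26601904974626894), array([-0.8741, -0.0551])) (np.float64(0.2545084859707081), array([-1.5446, -0.0973]))
```

Run:
```python
from h import *
for nm,uv in [('jar',None)]: pass
a=cv2.imread('pics/top0.png').astype(int);b=cv2.imread('pics/top6.png').astype(int)
for n,(x0,x1,y0,y1) in dict(jar=(190,216,202,226),bottle=(312,332,180,202),block=(318,336,215,246)).items(): print(n,abs(a-b)[y0:y1,x0:x1].mean())
s=arm.get_state();print(s['t'],np.array(s['force']));print(arm.job_done())
```

```text
jar 5.105769230769231
bottle 4.987121212121212
block 5.81063321385902
11.85 [-0.4504  0.5671 -0.3896]
the job is handed in; nothing more can be done
None
```

I pushed the window up until the pointers were level with the orange mark, backed the arm clear, and handed the job in at t = 11.85 s. The fingers were shut and the tool horizontal beneath the lip, so nothing pressed on the lip's top. Contact force was about 3 to 4 N.

**Pointer height:** in the last wrist view the pointers are at z ≈ 0.260 m and the orange collar spans about 0.254 to 0.273 m, middle about 0.264 m. That puts the pointers roughly 4 mm below the middle, inside the 10 mm tolerance. I judged the margin good enough and did not nudge it further.

**Where checks disagreed:**
- The scene camera put the collar's middle at 0.260 m from its front corner and 0.2655 m from its rear one. It put the pointers at 0.261 to 0.264 m.
- An early wrist view, with the collar at the image's edge, gave the collar's middle as 0.259 m. I treated that as distorted.

**Surroundings:** in the last top view the bottle, block and jar look the same as at the start. The window stayed up after I let go, and the arm is clear with only sensor noise on the force reading (under 1 N).

**Interface:** my first move call was refused as invalid. I resent it as smaller moves with every field filled in. Along the way one waypoint was missed by about 25 mm because a joint was close to its limit. That was in free space, and I replanned the approach from there.

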